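# Portion one check ball with the single-ball scoop

### The arm

A 7-joint arm with a two-finger parallel gripper is mounted at the origin on a cart in front of the work surface, level with it; the furniture and walls round the work are solid. World frame = base frame: x ahead of the robot, y to its left, z up, the work surface at z = 0. Lengths are in m, angles in rad, forces in N, time in s.
With the tool pointing down it reaches from about 0.4 to 0.85 m from the base axis. Payload 4.5 kg.
Tool frame: the origin (TCP) lies midway between the tips of the shut fingers; the grasp point (between the pads) lies 19 mm behind it; x points along the fingers, y is the direction in which the jaws open and shut, and the axes are right-handed (so a half turn about x gives the same grasp; the last joint's range is limited). The gripper opens to 88 mm and grips with 3 to 60 N. Pads are 18 mm wide; open, the fingers measure 123 mm over their backs; the gripper's body (75 mm by 187 mm) begins 45 mm behind the grasp point.
Start: joints at [1.23, 0.689, -0.195, 1.565, 0.157, 0.902, -0.215], TCP at [0.229, -0.582, 0.239] pointing down, gripper open.
Joint ranges: [-3.01, 3.01], [-0.46, 2.08], [-1.47, 1.51], [0.13, 2.56], [-1, 4.14], [0.04, 2.09], [-2.66, 2.66]. Speed limits (rad/s): [2.57, 2.57, 3.14, 3.14, 3.14, 3.14, 3.14].

### API

Orientations are given as a unit quaternion [x, y, z, w].
In Python, from plant import r, eyes gives the robot as it stands.
- The arm moves only by the shell command python3 -m pendant 'ROWS' [FORCE]. ROWS is JSON, a list that holds one entry, the list of rows, each a list of 7 numbers: the turn, a rotation vector about the tool's x, y, z in rad, then the shift along the tool's x, y, z in cm, then the finger opening in cm, from 0 to 8.81. A call has 1 to 10 rows; each row shifts and turns the commanded pose from where the row before left it, along the tool's axes as they then stand; what a row does not reach is not made up. A row lasts 1/12 s, in which the tool goes at most 41.7 mm and 7.16 degrees, less where a joint would pass 70% of its speed; a pose out of reach is approached as far as the arm can. A call is refused whole if a number of a shift passes 4.17 or a number of a turn 0.125, either way. A call with a gripper value outside its range is refused whole. The fingers move at their own pace and stop on an object; FORCE is the grip in N (left out, the last holds). Time passes only in rows, so rows that do not move let the fingers close. It gives the time, the measured TCP pose, the force and the opening at its end, in the units of the state.
- r.get_state(): the state, without advancing time (a new reading comes with each control period).
- eyes.snapshot(name): name is "scene" or "top" or "wrist"; returns the picture (420x560x3 uint8, red, green, blue); there is no depth.
- eyes.camera_info(name): a dict with "fovy" (degrees; the focal length in pixels is half the picture's height over the tangent of half this angle, whatever the lens; pixels are square), "cx", "cy" (the principal point, pixels), "D" ([k1, k2, p1, p2, k3] as OpenCV has them; the pictures are not rectified), "world_from_camera" (4x4, takes a point from camera to world coordinates). Camera axes: x right, y up, looking along -z (the intrinsics and any distortion apply to the point x, -y, -z); pixel columns grow to the right and rows downward; lengths in m; the calibration is good to about 2 mm. A picture is of the moment at which its call begins: read the wrist's pose just before it. camera_info takes no time and is no camera call; for the wrist camera it gives the pose at the moment of the call.
- r.finish_job(): hands the job in, once; it reports no verdict.
The state is a dict: "clock": time; "q": joint angles; "qd": joint speeds; "joint_torque": joint torques, N m; "tool_pos": TCP position; "eef_rot": TCP orientation; "contact_force": force on the tool from outside, world axes, zero at the start; "moment": the same for the moment, N m; "opening": opening from 0.0 (shut) to 1.0 (fully open).
Only numpy, scipy, OpenCV 4.12 (cv2) and the standard library are available. Lean on these libraries where they do the work, as an engineer would, in place of code of your own. Each camera call takes 0.05 s, during which the arm holds its last target.

### The job

Use the orange-handled scoop to take exactly one steel ball out of the blue ball rail and tip it gently, from close above, into the brass valve body so that it comes to rest in the seat. Do not touch the balls with the gripper or spill any; leave the other two in the rail and the things lying around where they are. Then stand the scoop upright again in its black-floored tool tray and let go.

Things in the scene. Friction and masses are not known exactly. Their poses are not given: they have to be found in the camera images.
- scoop_grip (a point): centre of the orange grip of the loose scoop (0.12 kg): a block 28 (x) x 16 (y) x 54 (z) mm, grasped across y; this point is 80 mm above the scoop's flat underside and 8 mm behind the pocket centre. Scoop axes: x from nose to heel (the nose points to -x), y across, z up as it stands. It stands stably on its underside in the tool tray at the start, nose roughly toward the robot.
- scoop_pocket (a point): where a ball's centre sits in the scoop, 10.7 mm above its underside (axes as scoop_grip, which lies 8 mm in x and 69.3 mm in z from here). Steel bowl 30 mm wide outside, 25 inside; cheeks 15 high, back wall 20; its front face is at x +12.4 mm, the heel ends at x +34 mm. Holds one ball, which stays in while the scoop is near level and rolls out over the nose once tipped nose down by more than about 38 degrees.
- scoop_nose (a point): middle of the scoop's open front edge, on its underside, 10.5 mm in front of the pocket centre (axes as scoop_grip). The pocket floor is 2.5 mm thick with a slot open here: slid along the rail's floor it passes under a ball on both sides; two lips lift the ball 1 to 2 mm as it enters (a push of about 1 N) and then keep it in. Tipping 45 to 50 degrees nose down empties it surely.
- scoop: the scoop itself: origin on its underside right below scoop_pocket, same axes
- rail_tray: blue ball rail fixed to the table (place and yaw vary): level, open-topped channel. Origin under its centre at table height, x along the channel (-x end toward the robot). Inside 146 mm long (x -73 to +73 mm) and 35 mm wide; floor 6 mm, walls all round 26 mm above the table. An 8 mm groove keeps the balls on the centre line.
- tray_floor (a point): centre of the ball rail's floor, 6 mm above the table, axes as rail_tray. The balls lie between x -62 and +6 mm; the empty +x part is long enough to set the scoop down, nose to -x (pocket at about x +36 mm). Slid on toward -x it pushes the balls together against the end wall and the nearest enters; fully in, with two balls ahead of it, the pocket centre is at x -13 mm.
- ball_0_center (a point): centre of a steel bearing ball, 24 mm diameter, 56 g, one of three alike that lie in a row in the groove of the ball rail at the start (ball_0 nearest the -x end of the rail, ball_2 the farthest toward +x). They roll freely along the rail. Ignore the orientation.
- ball_1_center (a point): centre of a steel bearing ball, 24 mm diameter, 56 g, one of three alike that lie in a row in the groove of the ball rail at the start (ball_0 nearest the -x end of the rail, ball_2 the farthest toward +x). They roll freely along the rail. Ignore the orientation.
- ball_2_center (a point): centre of a steel bearing ball, 24 mm diameter, 56 g, one of three alike that lie in a row in the groove of the ball rail at the start (ball_0 nearest the -x end of the rail, ball_2 the farthest toward +x). They roll freely along the rail. Ignore the orientation.
- valve_mouth (a point): centre of the round open mouth of the brass valve body, 42 mm above the table; 58 mm across inside, rim 64 mm outside. It stands on a 70 mm square aluminium foot, fixed; its place varies and may be exchanged with that of the tool tray.
- valve_seat (a point): where the centre of a ball rests in the valve body, on its axis, 20 mm below the mouth; a 45 degree cone inside leads the ball there
- tool_tray: shallow tool tray with black rubber floor and aluminium edge, fixed; origin under its centre at table height, inside 96 (x) x 76 (y) mm, floor 4 mm and edge 8 mm above the table. The scoop stands in it at the start.
- thread_lock: bystander: red bottle with black tip, 36 mm wide, 104 mm tall; origin at the middle of its underside
- grease_tin: bystander: flat round tin, 70 mm, 28 mm tall; origin at the middle of its underside
There are look-alikes about, which are no part of the job. There is more than one size of the rail_tray; the one meant has the size given above.

How it is judged:
On the way, in this order (a step that is already met when the one before it is completed fails the run):
1. one ball is carried in the scoop's pocket, clear above the rail, the other two still in the rail (((distance between ball_0_center and scoop_pocket below 0.006 m and height (world z) of ball_0_center above 0.06 m and x of ball_1_center in the frame of rail_tray between -0.075 and 0.075 m and y of ball_1_center in the frame of rail_tray between -0.018 and 0.018 m and z of each of ball_1_center, ball_2_center in the frame of rail_tray below 0.026 m and x of ball_2_center in the frame of rail_tray between -0.075 and 0.075 m and y of ball_2_center in the frame of rail_tray between -0.018 and 0.018 m) or (distance between ball_1_center and scoop_pocket below 0.006 m and height (world z) of ball_1_center above 0.06 m and x of ball_0_center in the frame of rail_tray between -0.075 and 0.075 m and y of ball_0_center in the frame of rail_tray between -0.018 and 0.018 m and z of each of ball_0_center, ball_2_center in the frame of rail_tray below 0.026 m and x of ball_2_center in the frame of rail_tray between -0.075 and 0.075 m and y of ball_2_center in the frame of rail_tray between -0.018 and 0.018 m) or (distance between ball_2_center and scoop_pocket below 0.006 m and height (world z) of ball_2_center above 0.06 m and x of ball_0_center in the frame of rail_tray between -0.075 and 0.075 m and y of ball_0_center in the frame of rail_tray between -0.018 and 0.018 m and z of each of ball_0_center, ball_1_center in the frame of rail_tray below 0.026 m and x of ball_1_center in the frame of rail_tray between -0.075 and 0.075 m and y of ball_1_center in the frame of rail_tray between -0.018 and 0.018 m))), for 0.2 s.
2. that one ball lies in the seat of the valve body (((distance between ball_0_center and valve_seat below 0.006 m and x of ball_1_center in the frame of rail_tray between -0.075 and 0.075 m and y of ball_1_center in the frame of rail_tray between -0.018 and 0.018 m and z of each of ball_1_center, ball_2_center in the frame of rail_tray below 0.026 m and x of ball_2_center in the frame of rail_tray between -0.075 and 0.075 m and y of ball_2_center in the frame of rail_tray between -0.018 and 0.018 m) or (distance between ball_1_center and valve_seat below 0.006 m and x of ball_0_center in the frame of rail_tray between -0.075 and 0.075 m and y of ball_0_center in the frame of rail_tray between -0.018 and 0.018 m and z of each of ball_0_center, ball_2_center in the frame of rail_tray below 0.026 m and x of ball_2_center in the frame of rail_tray between -0.075 and 0.075 m and y of ball_2_center in the frame of rail_tray between -0.018 and 0.018 m) or (distance between ball_2_center and valve_seat below 0.006 m and x of ball_0_center in the frame of rail_tray between -0.075 and 0.075 m and y of ball_0_center in the frame of rail_tray between -0.018 and 0.018 m and z of each of ball_0_center, ball_1_center in the frame of rail_tray below 0.026 m and x of ball_1_center in the frame of rail_tray between -0.075 and 0.075 m and y of ball_1_center in the frame of rail_tray between -0.018 and 0.018 m))), for 0.2 s.
At the end, for the whole second after the job is handed in: exactly one ball (any of the three) rests in the valve body within 6 mm of the seat point, the other two are in the ball rail, and the scoop stands upright (within 0.1 rad) and still on the floor of the tool tray (((distance between ball_0_center and valve_seat below 0.006 m and x of ball_1_center in the frame of rail_tray between -0.075 and 0.075 m and y of ball_1_center in the frame of rail_tray between -0.018 and 0.018 m and z of each of ball_1_center, ball_2_center in the frame of rail_tray below 0.026 m and x of ball_2_center in the frame of rail_tray between -0.075 and 0.075 m and y of ball_2_center in the frame of rail_tray between -0.018 and 0.018 m and linear speed of ball_0 below 0.05 m/s) or (distance between ball_1_center and valve_seat below 0.006 m and x of ball_0_center in the frame of rail_tray between -0.075 and 0.075 m and y of ball_0_center in the frame of rail_tray between -0.018 and 0.018 m and z of each of ball_0_center, ball_2_center in the frame of rail_tray below 0.026 m and x of ball_2_center in the frame of rail_tray between -0.075 and 0.075 m and y of ball_2_center in the frame of rail_tray between -0.018 and 0.018 m and linear speed of ball_1 below 0.05 m/s) or (distance between ball_2_center and valve_seat below 0.006 m and x of ball_0_center in the frame of rail_tray between -0.075 and 0.075 m and y of ball_0_center in the frame of rail_tray between -0.018 and 0.018 m and z of each of ball_0_center, ball_1_center in the frame of rail_tray below 0.026 m and x of ball_1_center in the frame of rail_tray between -0.075 and 0.075 m and y of ball_1_center in the frame of rail_tray between -0.018 and 0.018 m and linear speed of ball_2 below 0.05 m/s)) and x of scoop_pocket in the frame of tool_tray between -0.05 and 0.05 m and y of scoop_pocket in the frame of tool_tray between -0.04 and 0.04 m and z of scoop_pocket in the frame of tool_tray below 0.02 m and angle between scoop_pocket's own z axis and vertical below 0.1 rad and linear speed of scoop below 0.03 m/s); the robot touches nothing.
It fails at once if the gripper touches a ball (contact force between the fingers and ball_0 above 0.5 N or contact force between the fingers and ball_1 above 0.5 N or contact force between the fingers and ball_2 above 0.5 N).
It fails at once if a ball is spilled on the table (height (world z) of any of ball_0_center, ball_1_center, ball_2_center below 0.014 m).
It fails at once if a ball is dropped from high or flung (faster than 1.3 m/s) (linear speed of any of ball_0, ball_1, ball_2 above 1.3 m/s).
It fails at once if a bystander is moved by more than 25 mm (distance of any of thread_lock, grease_tin from where it was at the start of the episode above 0.025 m).
It also fails if it takes over 64 s, if anything falls off the work surface, if the arm or the gripper's body presses on something with over 40 N, if the wrist force passes 120 N, or if a joint passes its speed limit or range.

## Working session

There is one attempt and no reset: what is moved stays moved. The work goes in short steps, Python scripts to look and compute and a shell command to move; the robot and the scene stay as the last step left them, time stands still between calls to the robot, and variables do not carry over. Pictures are saved under pics/ and viewed, and the job is handed in when it is done.

```bash
ls; mkdir -p pics
python3 - <<'E'
from plant import r,eyes
import cv2
print(r.get_state())
for n in("scene","top","wrist"):
    print(n,eyes.camera_info(n))
    cv2.imwrite(f"pics/{n}0.png",eyes.snapshot(n)[:,:,::-1])
E
```

```text
pics
{'clock': 0.0, 'q': array([ 1.22978625,  0.68999288, -0.19450957,  1.56638123,  0.15733179,
        0.90252112, -0.21506647]), 'qd': array([ 0.00164214,  0.0008983 ,  0.00144296,  0.00174673,  0.00117275,
       -0.00099374, -0.00038548]), 'joint_torque': array([ 3.01371711e-04, -5.27562082e+01, -1.26690287e+00, -1.53426611e+01,
       -5.26867993e-02,  6.51384107e-03,  1.58420467e-04]), 'tool_pos': array([ 0.2285092 , -0.58101866,  0.23789449]), 'eef_rot': array([-0.69453245, -0.13243791,  0.69490074, -0.13114054]), 'contact_force': array([ 0.02547248,  0.16188553, -0.45217637]), 'moment': array([-0.06264409, -0.01654729,  0.00426177]), 'opening': 0.9992939798428319}
scene {'fovy': 55.572545415528715, 'cx': 284.4165185759987, 'cy': 211.7492205748709, 'D': array([-0.00824023,  0.        ,  0.        ,  0.        ,  0.        ]), 'world_from_camera': array([[-0.82435966,  0.28501369, -0.48907908,  0.15257416],
       [-0.56573329, -0.38518419,  0.72909463,  0.61498237],
       [ 0.01941642,  0.87772452,  0.47877204,  0.49885197],
       [ 0.        ,  0.        ,  0.        ,  1.
[... 270 characters left out ...]
9996593,  0.00240267, -0.00789725,  0.00162696],
       [-0.00730394,  0.1882113 ,  0.9821014 ,  1.1211772 ],
       [ 0.        ,  0.        ,  0.        ,  1.        ]])}
wrist {'fovy': 69.64459520910937, 'cx': 281.42808483199343, 'cy': 208.65044853291678, 'D': array([-0.05489229,  0.        ,  0.        ,  0.        ,  0.        ]), 'world_from_camera': array([[ 3.66280772e-01,  8.99964709e-01,  2.36435866e-01,
         2.88593624e-01],
       [-9.30504148e-01,  3.54437528e-01,  9.23908515e-02,
        -5.57126991e-01],
       [-6.53237988e-04, -2.53845546e-01,  9.67244546e-01,
         3.83448899e-01],
       [ 0.00000000e+00,  0.00000000e+00,  0.00000000e+00,
         1.00000000e+00]])}
```

View pics/top0.png

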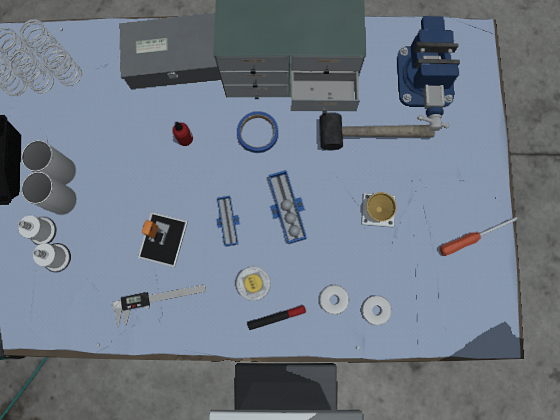

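View pics/scene0.png

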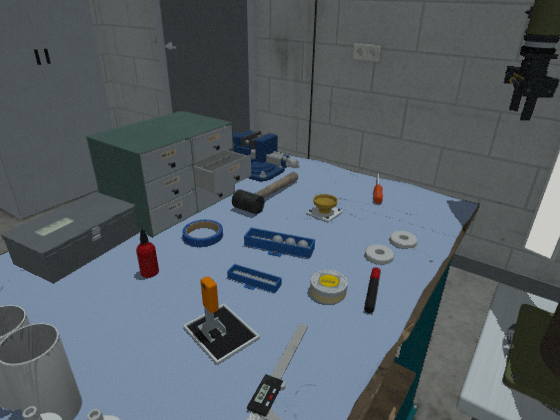

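View pics/wrist0.png

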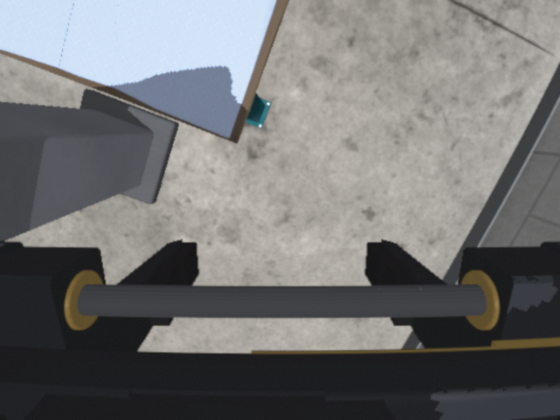

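The top view shows the scoop in its tray at about (160,237), the long rail with three balls at (287,207), the valve at (380,208), a short decoy rail at (228,220), the bottle at (182,133) and the tin at (253,283). Next I'll zoom in and measure.

```bash
cat > h.py <<'E'
import numpy as np,cv2
from plant import r,eyes
from scipy.spatial.transform import Rotation as R
def K(i):
    f=210/np.tan(np.radians(i['fovy']/2)); return np.array([[f,0,i['cx']],[0,f,i['cy']],[0,0,1.]])
F=np.diag([1,-1,-1.])
def ray(i,uv):
    p=cv2.undistortPoints(np.array([[uv]],float),K(i),i['D'])[0,0]
    T=i['world_from_camera']; d=T[:3,:3]@np.array([p[0],-p[1],-1]); return T[:3,3],d/np.linalg.norm(d)
def atz(i,uv,z):
    o,d=ray(i,uv); return o+d*(z-o[2])/d[2]
def tri(l):
    A=np.zeros((3,3));b=np.zeros(3)
    for i,uv in l:
        o,d=ray(i,uv);P=np.eye(3)-np.outer(d,d);A+=P;b+=P@o
    x=np.linalg.solve(A,b)
    return x,[round(1000*np.linalg.norm((np.eye(3)-np.outer(d,d))@(x-o)),1) for o,d in (ray(i,uv) for i,uv in l)]
def proj(i,X):
    T=i['world_from_camera'];X=np.atleast_2d(X);c=F@T[:3,:3].T@(X-T[:3,3]).T
    return cv2.projectPoints(c.T.copy(),np.zeros(3),np.zeros(3),K(i),i['D'])[0][:,0]
def crop(src,out,x0,y0,w,h,s):
    im=src if not isinstance(src,str) else cv2.imread(src)
    c=cv2.resize(im[y0:y0+h,x0:x0+w],None,fx=s,fy=s,interpolation=cv2.INTER_CUBIC);
    for k in range(0,w,10):
        cv2.putText(c,str(x0+k),(k*s,8),0,.3,(0,0,255),1); cv2.line(c,(k*s,9),(k*s,14),(0,0,255),1)
    for k in range(0,h,10):
        cv2.putText(c,str(y0+k),(0,k*s+3),0,.3,(0,0,255),1)
    cv2.imwrite(out,c)
def snap(n,out):
    i=eyes.camera_info(n); im=eyes.snapshot(n)[:,:,::-1].copy(); cv2.imwrite(out,im); np.save(out+'.npy',i,allow_pickle=True); return i,im
def info(out): return np.load(out+'.npy',allow_pickle=True).item()
def tcp():
    s=r.get_state(); return s['tool_pos'],R.from_quat(s['eef_rot']),s
def go(p,q):
    """tool-frame delta from current to target p (m), R q"""
    t,c,s=tcp(); print('turn',np.round((c.inv()*q).as_rotvec(),3),'shift cm in current tool',np.round(c.inv().apply(p-t)*100,2))
E
python3 - <<'E'
from h import *
for n in("scene","top"):
    np.save(f'pics/{n}0.png.npy',eyes.camera_info(n),allow_pickle=True)
crop('pics/top0.png','pics/c1.png',130,200,70,75,8)
crop('pics/top0.png','pics/c2.png',255,160,60,90,6)
crop('pics/top0.png','pics/c3.png',350,180,60,55,10)
crop('pics/scene0.png','pics/c4.png',180,265,90,100,6)
crop('pics/scene0.png','pics/c5.png',235,185,115,80,6)
E
```

```text
(no output)
```

View pics/c1.png

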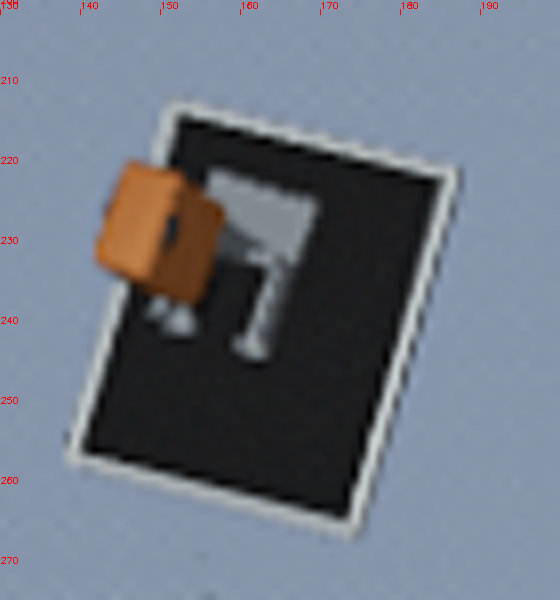

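View pics/c2.png

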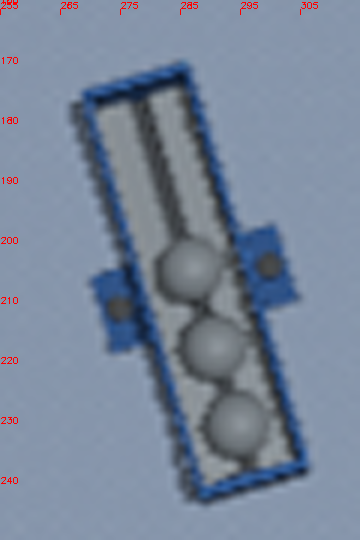

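View pics/c3.png

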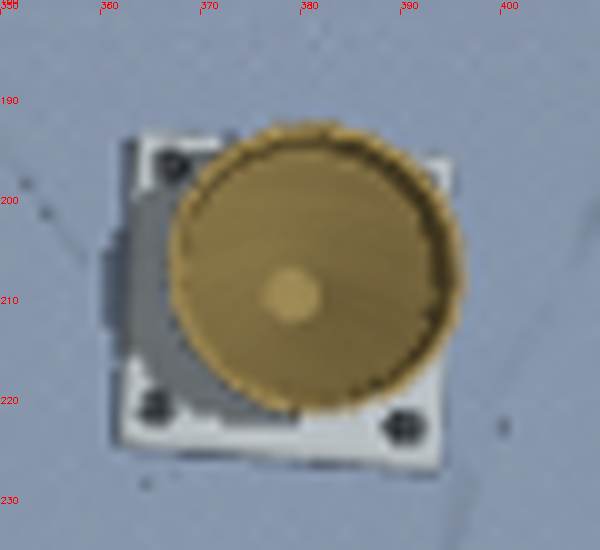

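View pics/c4.png

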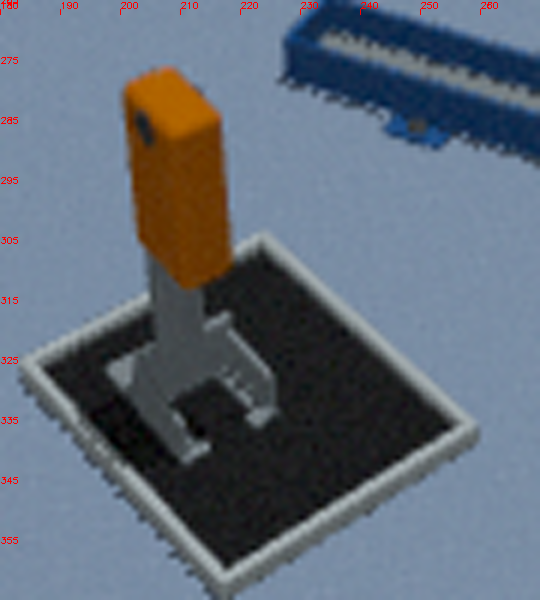

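View pics/c5.png

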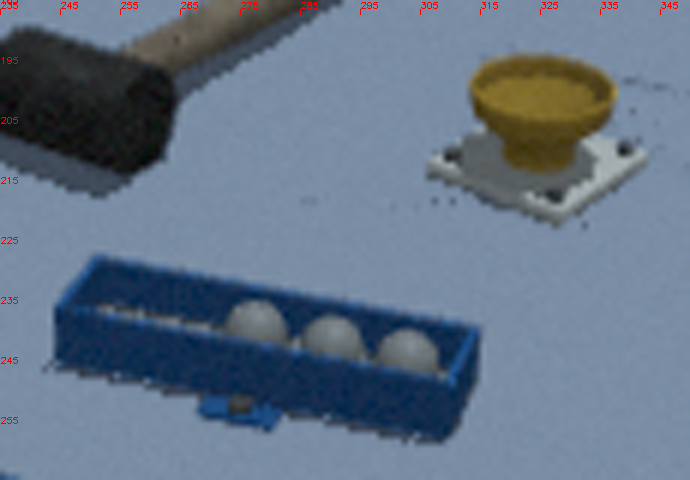

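Run:
```python
from h import *
t=info('pics/top0.png');s=info('pics/scene0.png')
np.set_printoptions(precision=4,suppress=True)
def pl(nm,pts,z):
    P=np.array([atz(t,p,z) for p in pts]);print(nm,P.mean(0)[:2],'edges',np.linalg.norm(np.roll(P,-1,0)-P,axis=1), 'yaw long',[np.degrees(np.arctan2(*(P[a]-P[b])[[1,0]])) for a,b in((0,3),(1,2))],np.degrees(np.arctan2(*(P[0]-P[1])[[1,0]])))
pl('tool',[(150.5,212.5),(187.5,221),(174,266.5),(138.5,257)],.008)
pl('rail',[(268.5,175.5),(286,171),(305.5,238),(288.5,243)],.026)
for b in[(286.3,205),(290.3,218),(294.3,231)]: print('ball',atz(t,b,.018))
print('valve top',atz(t,(381.3,206.5),.042),'tri',tri([(t,(381.3,206.5)),(s,(325.5,200.5))]))
# ball tri
for b,c in[((286.3,205),(277.5,240)),((290.3,218),(290.3,242.5)),((294.3,231),(303,245))]: print('ball tri',tri([(t,b),(s,c)]))
# grip top corners: top view (147,220.5)..., scene
for a,b in[((147.3,220.2),(200.5+.2,279)),((157.8,226.2),(207.5,276.5)),((153.5,238.3),(216,285.5))]: print('grip?',tri([(t,a),(s,b)]))
```

```text
tool [0.5095 0.266 ] edges [0.0844 0.102  0.0807 0.0999] yaw long [np.float64(-12.49002499719492), np.float64(-14.590237737730426)] 77.33274481064771
rail [ 0.5784 -0.0024] edges [0.0391 0.1515 0.0374 0.1526] yaw long [np.float64(16.486991308356593), np.float64(15.854938627094871)] 104.99034175653293
ball [ 0.5831 -0.0009  0.018 ]
ball [ 0.5548 -0.0095  0.018 ]
ball [ 0.5267 -0.018   0.018 ]
valve top [ 0.5756 -0.2011  0.042 ] tri (array([ 0.5759, -0.2026,  0.0358]), [np.float64(1.1), np.float64(1.1)])
ball tri (array([ 0.5831, -0.0011,  0.0169]), [np.float64(0.3), np.float64(0.3)])
ball tri (array([ 0.5546, -0.0097,  0.0166]), [np.float64(0.4), np.float64(0.4)])
ball tri (array([ 0.5267, -0.0182,  0.0163]), [np.float64(0.4), np.float64(0.4)])
grip? (array([0.5345, 0.2754, 0.106 ]), [np.float64(0.4), np.float64(0.4)])
grip? (array([0.5284, 0.2586, 0.1014]), [np.float64(6.6), np.float64(6.6)])
grip? (array([0.5039, 0.2661, 0.1   ]), [np.float64(6.1), np.float64(6.1)])
```

```bash
cat >> h.py <<'E'
def down(yaw,tilt=0):
    """tool pointing down; scoop yaw (rad) = direction of scoop +x; tool z = ? ; returns candidate with jaw along -+scoop y"""
    x=np.array([0,0,-1.]);sy=np.array([-np.sin(yaw),np.cos(yaw),0])
    y=SGN*sy; z=np.cross(x,y); q=R.from_matrix(np.c_[x,y,z])
    return R.from_rotvec(-tilt*sy)*q if tilt else q
SGN=1
E
python3 - <<'E'
from h import *
np.set_printoptions(precision=4,suppress=True)
p,q,s=tcp();print(q.as_matrix(),s['q'])
Tc=eyes.camera_info('wrist')['world_from_camera'];print('cam in tool',q.inv().apply(Tc[:3,3]-p),q.inv().as_matrix()@Tc[:3,:3])
E
```

```text
[[-0.0006  0.3662 -0.9305]
 [ 0.0013 -0.9305 -0.3662]
 [-1.     -0.0014  0.0001]] [ 1.2298  0.6898 -0.1945  1.5661  0.1573  0.9025 -0.2151]
cam in tool [-0.1455 -0.0006 -0.0646] [[-0.001   0.2537 -0.9673]
 [ 1.      0.0002 -0.001 ]
 [-0.0001 -0.9673 -0.2537]]
```

```bash
python3 -m pendant '[[[0,0,0,0,0,-2,8.8],[0,0,0,-1,0,-4,8.8],[0,0,0,-1,0,-4,8.8],[0,0,0,-1,0,-4,8.8],[0,0,0,-1,0,-4,8.8],[0,0,0,-1,-1,-3.5,8.8],[0,0,0,-1,-2.5,-2.5,8.8],[0,0,0,0,-3.5,-1.6,8.8],[0,0,0,0,-3.7,-1.5,8.8],[0,0,0,0,-3.7,-1.5,8.8]]]' 20
```

```text
clock: 0.98
tool_pos: [0.4423, -0.3409, 0.2985]
eef_rot: [-0.695, -0.132, 0.695, -0.132]
contact_force: [-0.2, -0.4, 0.1]
opening: 0.999
```

```bash
python3 -m pendant '[[[0.06,0,0,0,-3.7,-1.4,8.8],[0.06,0,0,0,-3.7,-1.4,8.8],[0.06,0,0,0,-3.7,-1.2,8.8],[0.06,0,0,0,-3.7,-1,8.8],[0.06,0,0,0,-3.7,-0.8,8.8],[0.06,0,0,0,-3.7,-0.6,8.8],[0.06,0,0,0,-3.7,-0.4,8.8],[0.06,0,0,0,-3.7,0,8.8],[0.06,0,0,0,-3.7,0,8.8],[0.06,0,0,0,-3.7,0,8.8]]]'
python3 - <<'E'
from h import *
import h; h.SGN=-1
go(np.array([.45,.26,.30]),down(np.radians(-13.5)))
E
```

```text
clock: 1.82
tool_pos: [0.469, 0.0374, 0.2987]
eef_rot: [-0.702, 0.081, 0.703, 0.08]
contact_force: [0.4, 0.2, 0.2]
opening: 0.998
turn [ 0.008  0.001 -0.   ] shift cm in current tool [ -0.14 -21.26   6.89]
```

```bash
python3 -m pendant '[[[0,0,0,0,-3.5,1.2,8.8],[0,0,0,0,-3.5,1.2,8.8],[0,0,0,0,-3.5,1.2,8.8],[0,0,0,0,-3.5,1.2,8.8],[0,0,0,0,-3.5,1.1,8.8],[0,0,0,0,-3.3,1,8.8],[0,0,0,0,0,0,8.8],[0,0,0,0,0,0,8.8]]]'
python3 - <<'E'
from h import *
i,im=snap('wrist','pics/w1.png')
E
```

```text
clock: 2.48
tool_pos: [0.4481, 0.2561, 0.2983]
eef_rot: [-0.703, 0.078, 0.703, 0.078]
contact_force: [0.7, -0.5, -0.1]
opening: 0.996
```

View pics/w1.png

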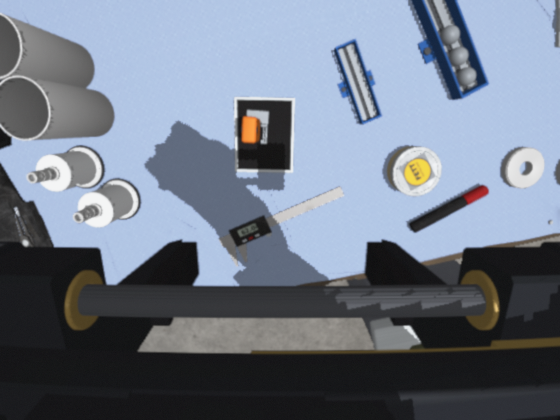

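```bash
python3 -m pendant '[[[0,0,0,2.5,0,0,8.8],[0,0,0,3,0,0,8.8],[0,0,0,3,0,0,8.8],[0,0,0,2,0,0,8.8],[0,0,0,0,0,0,8.8],[0,0,0,0,0,0,8.8]]]'
python3 - <<'E'
from h import *
i,im=snap('wrist','pics/w2.png'); crop(im,'pics/w2c.png',190,0,180,190,4)
E
```

```text
clock: 3.03
tool_pos: [0.449, 0.2517, 0.1934]
eef_rot: [-0.702, 0.081, 0.703, 0.079]
contact_force: [-0.6, -0.5, 0.7]
opening: 0.999
```

View pics/w2c.png

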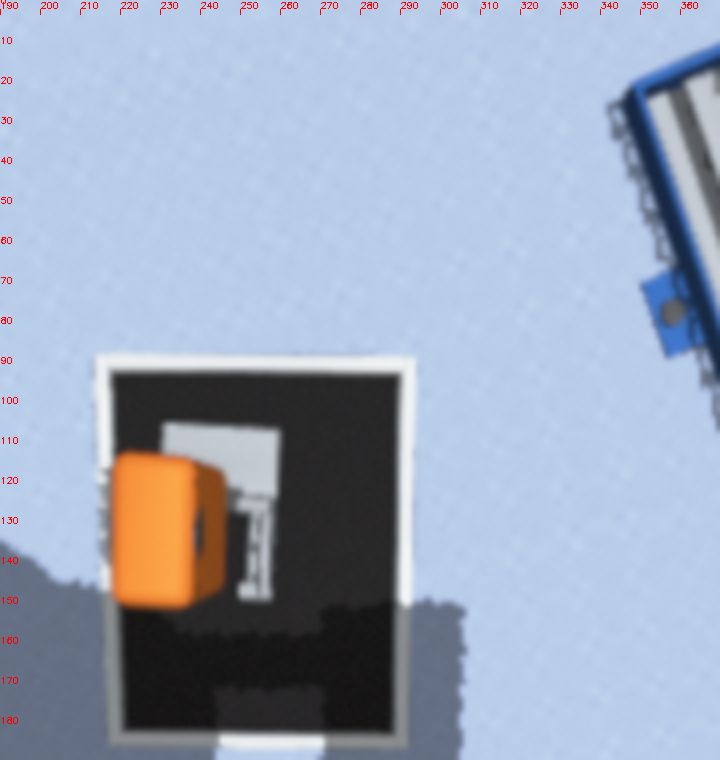

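Run:
```python
from h import *
np.set_printoptions(precision=4,suppress=True)
w=info('pics/w2.png')
P=[atz(w,p,.111) for p in[(217.8,113.3),(238.5,114.3),(237.2,151.8),(217.5,151.8)]]
print('top face',np.mean(P,0),[np.linalg.norm(P[a]-P[b]) for a,b in((0,1),(1,2),(2,3),(3,0))])
a=lambda u,v,z:np.degrees(np.arctan2(*(atz(w,u,z)-atz(w,v,z))[[1,0]]))
print('yaws grip',a((217.8,113.3),(217.5,151.8),.111),a((238.5,114.3),(237.2,151.8),.111),a((217.8,113.3),(238.5,114.3),.111)-90)
print('heel',a((231,106),(260,108),.02)-90,'cheek',a((258.5,124),(257.8,150),.019))
Q=[atz(w,p,.008) for p in[(214,89),(294,90),(291.5,187),(217.5,186.5)]]
print('tray',np.mean(Q,0),[np.linalg.norm(Q[a]-Q[b]) for a,b in((0,1),(1,2),(2,3),(3,0))],a((214,89),(294,90),.008)-90,a((214,89),(217.5,186.5),.008))
t=info('pics/top0.png');s=info('pics/scene0.png')
for A,B,C in [((217.8,113.3),(147.3,220.2),(200.5,279)),((237.2,151.8),(148.8,236.6),(208.5,288)),((238.5,114.3),(153,221.5),(207.5,276.5)),((217.5,151.8),(142.5,232.5),(201,281))]: print(tri([(w,A),(t,B)]))
i0=w;print(proj(s,np.array([[*np.mean(P,0)]])),proj(t,np.mean(P,0)))
```

```text
top face [0.5184 0.2761 0.111 ] [np.float64(0.015044701319526862), np.float64(0.026980656603224528), np.float64(0.014731103039793596), np.float64(0.027691815817864417)]
yaws grip -16.236931075813978 -16.944870453608562 -16.04169521835722
heel -17.070208223716975 cheek -15.620599358970074
tray [0.5081 0.2677 0.008 ] [np.float64(0.0828922224228898), np.float64(0.10209541285383752), np.float64(0.0824072674812771), np.float64(0.10269837084846922)] -13.922375170856569 -13.780745349951742
(array([0.5386, 0.2855, 0.0719]), [np.float64(1.7), np.float64(1.7)])
(array([0.5032, 0.2756, 0.0892]), [np.float64(0.8), np.float64(0.8)])
(array([0.5313, 0.2655, 0.1011]), [np.float64(1.3), np.float64(1.3)])
(array([0.5079, 0.2847, 0.1111]), [np.float64(2.6), np.float64(2.6)])
[[207.9477 280.5358]] [[145.7561 227.6325]]
```

```bash
sed -i 's/^SGN=1/SGN=-1/' h.py
python3 - <<'E'
from h import *
t=info('pics/top0.png');s=info('pics/scene0.png');w=info('pics/w2.png')
c=[(w,(227.9,132.7)),(t,(147.4,227.8)),(s,(208.3,282))]
for k in([0,1],[0,2],[1,2],[0,1,2]): print(tri([c[j] for j in k]))
go(np.array([.5184,.2761,.15]),down(np.radians(-16.5)))
E
```

```text
(array([0.51970804, 0.27753715, 0.09655301]), [np.float64(1.0), np.float64(1.0)])
(array([0.51844665, 0.27616582, 0.10819908]), [np.float64(0.4), np.float64(0.4)])
(array([0.51921778, 0.2743319 , 0.10648928]), [np.float64(0.5), np.float64(0.5)])
(array([0.51881506, 0.27523174, 0.10718914]), [np.float64(1.3), np.float64(1.3), np.float64(0.2)])
turn [ 0.061 -0.001 -0.   ] shift cm in current tool [ 4.45 -3.83 -6.16]
```

```bash
python3 -m pendant '[[[0.06,0,0,0,-1.2,-2,8.8],[0,0,0,0,-1.2,-2,8.8],[0,0,0,0,-1.2,-2,8.8],[0,0,0,2,0,0,8.8],[0,0,0,2,0,0,8.8],[0,0,0,0,0,0,8.8],[0,0,0,0,0,0,8.8]]]'
python3 - <<'E'
from h import *
i,im=snap('wrist','pics/w3.png')
print(proj(i,np.array([.5184,.2761,.111])))
go(np.array([.5184,.2761,.065]),down(np.radians(-16.5)))
E
```

```text
clock: 3.67
tool_pos: [0.5166, 0.2724, 0.1547]
eef_rot: [0.7, -0.101, -0.7, -0.101]
contact_force: [0.5, 0.2, 1.1]
opening: 1.0
[[275.39533232 229.42098669]]
turn [ 0.002 -0.001  0.001] shift cm in current tool [ 9.03 -0.35 -0.02]
```

View pics/w3.png

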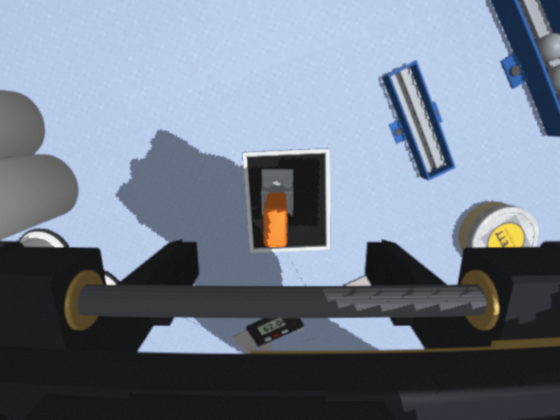

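The wrist view shows the grip's top at about (275,231), where I predicted it (275,229). The tray corners are at about (245,153) to (329,247). I'll descend and grasp.

```bash
python3 -m pendant '[[[0,0,0,2.5,-0.35,0,8.8],[0,0,0,2.5,0,0,8.8],[0,0,0,2.5,0,0,8.8],[0,0,0,1.5,0,0,8.8],[0,0,0,0,0,0,8.8],[0,0,0,0,0,0,5],[0,0,0,0,0,0,3],[0,0,0,0,0,0,1.8]]]' 15; python3 -m pendant '[[[0,0,0,0,0,0,1],[0,0,0,0,0,0,0.5],[0,0,0,0,0,0,0.5],[0,0,0,0,0,0,0.5],[0,0,0,0,0,0,0.5]]]' 30;python3 - <<'E'
from h import *
go(np.array([.5184,.2761,.065]),down(np.radians(-16.5)))
E
```

```text
clock: 4.38
tool_pos: [0.5186, 0.2768, 0.0657]
eef_rot: [0.701, -0.1, -0.699, -0.101]
contact_force: [-0.3, -0.3, 0.5]
opening: 0.8
clock: 4.8
tool_pos: [0.5173, 0.2761, 0.0638]
eef_rot: [0.7, -0.1, -0.7, -0.1]
contact_force: [-0.4, -0.9, -0.1]
opening: 0.42
turn [ 0.003 -0.     0.   ] shift cm in current tool [-0.12 -0.03 -0.11]
```

```bash
python3 -m pendant '[[[0,0,0,0,0,0,0.5],[0,0,0,0,0,0,0.5],[0,0,0,0,0,0,0.5],[0,0,0,0,0,0,0.5],[0,0,0,0,0,0,0.5],[0,0,0,0,0,0,0.5]]]' 40;python3 - <<'E'
from h import *
go(np.array([.5184,.2761,.065]),down(np.radians(-16.5)))
E
```

```text
clock: 5.3
tool_pos: [0.5171, 0.276, 0.0635]
eef_rot: [-0.7, 0.101, 0.7, 0.1]
contact_force: [-0.0, 0.1, -1.4]
opening: 0.182
turn [ 0.003  0.    -0.   ] shift cm in current tool [-0.15 -0.04 -0.12]
```

```bash
python3 -m pendant '[[[0,0,0,-1,0,0,0.5],[0,0,0,-2.5,0,0,0.5],[0,0,0,-2.5,0,0,0.5],[0,0,0,-2.5,0,0,0.5],[0,0,0,-1.5,0,0,0.5],[0,0,0,0,0,0,0.5],[0,0,0,0,0,0,0.5]]]' 40;python3 - <<'E'
from h import *
i,im=snap('wrist','pics/w4.png')
i,im=snap('scene','pics/s4.png');crop(im,'pics/s4c.png',150,200,130,130,5)
y=np.radians(16.2)
go(np.array([.6203,.0104,.16]),down(y))
E
```

```text
clock: 5.88
tool_pos: [0.5176, 0.2763, 0.1646]
eef_rot: [0.7, -0.1, -0.699, -0.101]
contact_force: [-0.0, -0.6, -1.9]
opening: 0.177
turn [-0.568  0.002 -0.001] shift cm in current tool [  0.29  22.53 -17.42]
```

View pics/w4.png

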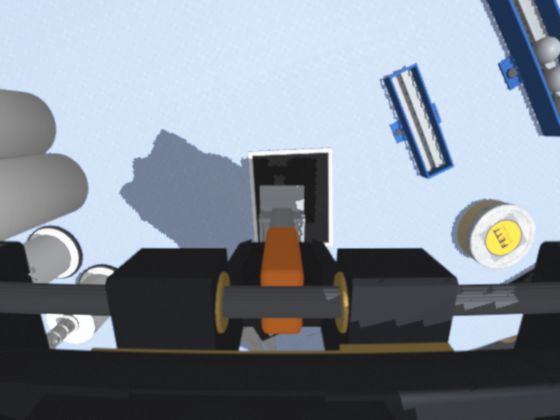

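View pics/s4c.png

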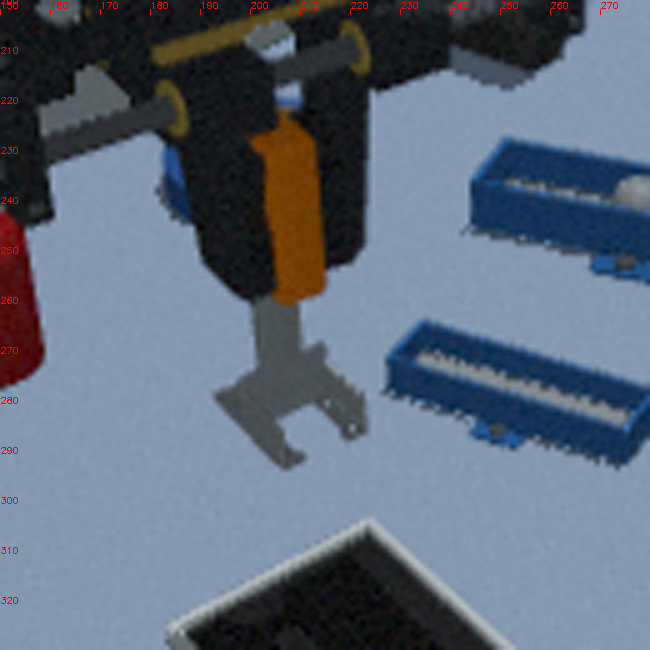

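Picture: the scoop hangs upright, gripped mid-block, with its bowl clear of the tray. I'll carry it over the rail.

```bash
python3 -m pendant '[[[0,0,0,0,1.5,-1.2,0.5],[0,0,0,0,2.8,-2.2,0.5],[0,0,0,0,2.8,-2.2,0.5],[0,0,0,0,2.8,-2.2,0.5],[0,0,0,0,2.8,-2.2,0.5],[0,0,0,0,2.8,-2.2,0.5],[0,0,0,0,2.8,-2.2,0.5],[0,0,0,0,2.2,-1.7,0.5],[0,0,0,0,2,-1.3,0.5],[0,0,0,0,0,0,0.5]]]' 40
python3 -m pendant '[[[-0.07,0,0,0,0,0,0.5],[-0.1,0,0,0,0,0,0.5],[-0.1,0,0,0,0,0,0.5],[-0.1,0,0,0,0,0,0.5],[-0.1,0,0,0,0,0,0.5],[-0.1,0,0,0,0,0,0.5],[0,0,0,0,0,0,0.5],[0,0,0,0,0,0,0.5],[0,0,0,0,0,0,0.5]]]' 40
python3 - <<'E'
from h import *
i,im=snap('wrist','pics/w5.png')
y=np.radians(16.2)
go(np.array([.6203,.0104,.16]),down(y))
E
```

```text
clock: 6.82
tool_pos: [0.6213, 0.0028, 0.1619]
eef_rot: [-0.699, 0.106, 0.7, 0.102]
contact_force: [-0.0, -0.8, -0.5]
opening: 0.177
clock: 7.57
tool_pos: [0.6204, 0.0116, 0.1629]
eef_rot: [-0.699, -0.1, 0.701, -0.1]
contact_force: [-0.5, 0.5, -0.6]
opening: 0.176
turn [0.    0.001 0.   ] shift cm in current tool [0.32 0.1  0.05]
```

View pics/w5.png

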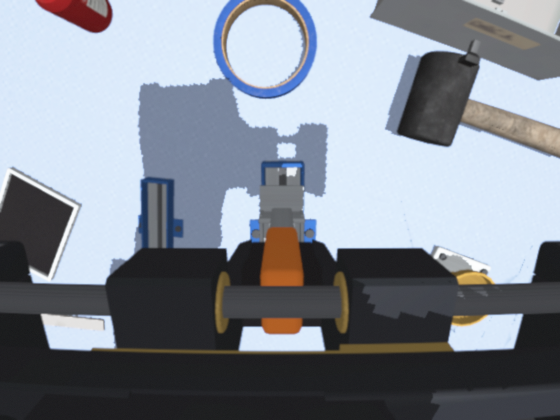

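Run:
```python
from h import *
crop('pics/w5.png','pics/w5c.png',235,150,95,100,7)
i,im=snap('scene','pics/s5.png');crop(im,'pics/s5c.png',225,150,120,110,6)
```

```text
(no output)
```

View pics/w5c.png

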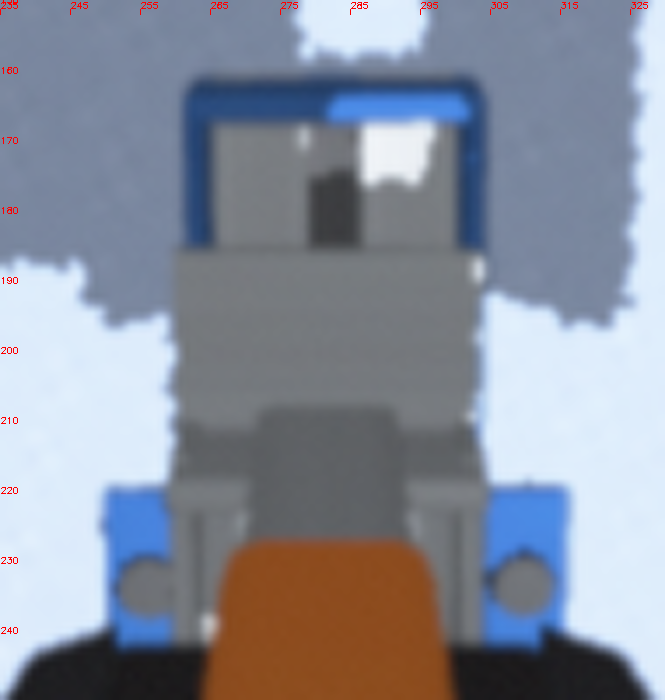

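View pics/s5c.png

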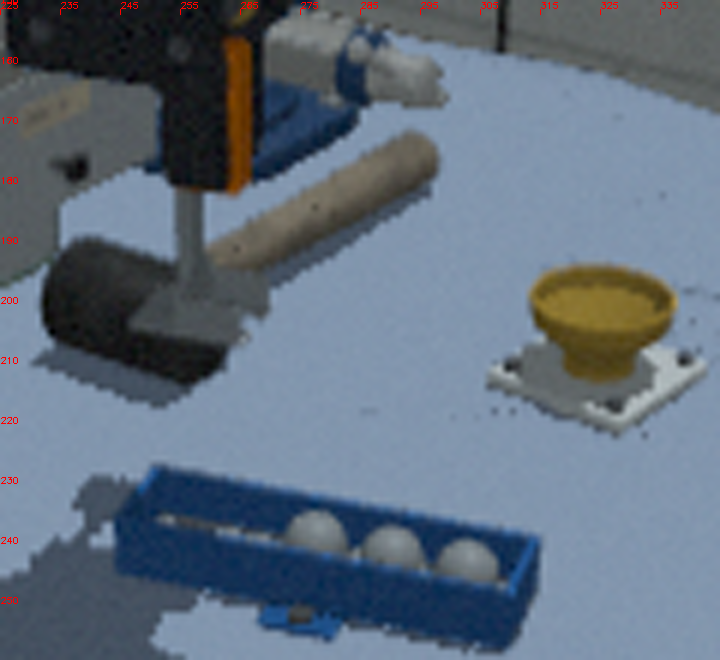

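Run:
```python
from h import *
np.set_printoptions(precision=4,suppress=True)
w=info('pics/w5.png');t=info('pics/top0.png');s=info('pics/scene0.png')
a,b=atz(w,(261.5,161.5),.026),atz(w,(304.3,161.5),.026);c,d=atz(w,(256,233.5),.006),atz(w,(309.7,233.5),.006)
ang=lambda v:np.degrees(np.arctan2(v[1],v[0]))
print(a,b,np.linalg.norm(a-b),ang(a-b)-90);print('scr',c,d,(c+d)/2,ang(c-d)-90); m=(a+b)/2-(c+d)/2; print('far mid',(a+b)/2,'dist',np.linalg.norm(m[:2]),ang(m))
# top: screws
c,d=atz(t,(275,211.3),.006),atz(t,(299.7,204.2),.006);print('top scr',(c+d)/2,ang(c-d)-90)
for u,v in[((261.5,161.5),(268.5,175.5)),((304.3,161.5),(286,171))]: print('tri corner',tri([(w,u),(t,v)]))
# far corners in scene: (251,227.5) back , (244.8?,236)
for u,v in[((261.5,161.5),(244.7,237)),((304.3,161.5),(250.5,227.7))]: print('tri corner ws',tri([(w,u),(s,v)]))
p,q,_=tcp();print('heel', [q.inv().apply(atz(w,u,p[2]-.0595+zz)-p) for zz in(0.,.004,.02) for u in[(260.5,185.5),(303.6,185.5)]])
R2=np.array([.578,-.002]);
```

```text
[0.6494 0.0397 0.026 ] [0.6605 0.0014 0.026 ] 0.03981259028845108 16.208795314415184
scr [0.5723 0.026  0.006 ] [ 0.5881 -0.0287  0.006 ] [ 0.5802 -0.0013  0.006 ] 16.195058595825103
far mid [0.6549 0.0205 0.026 ] dist 0.0778613578102914 16.314932390213876
top scr [ 0.5795 -0.0033  0.006 ] 16.458168807813877
tri corner (array([0.6484, 0.0389, 0.018 ]), [np.float64(1.0), np.float64(1.0)])
tri corner (array([0.6596, 0.    , 0.0141]), [np.float64(0.2), np.float64(0.2)])
tri corner ws (array([0.6472, 0.0384, 0.0206]), [np.float64(2.1), np.float64(2.1)])
tri corner ws (array([0.6596, 0.0004, 0.0222]), [np.float64(0.9), np.float64(0.9)])
heel [array([ 0.0595, -0.0149, -0.0271]), array([ 0.0595,  0.0147, -0.0271]), array([ 0.0555, -0.0146, -0.0278]), array([ 0.0555,  0.0144, -0.0278]), array([ 0.0395, -0.0135, -0.0308]), array([ 0.0395,  0.0132, -0.0307])]
```

Run:
```python
from h import *
np.set_printoptions(precision=4,suppress=True)
w=info('pics/w5.png');p,q,_=tcp();T=w['world_from_camera']
# tool pose derived from the cam pose
Rt=T[:3,:3]@np.array([[-.001,.2537,-.9673],[1,.0002,-.001],[-.0001,-.9673,-.2537]]).T
pt=T[:3,3]-Rt@np.array([-.1455,-.0006,-.0646]);print(pt,p)
for n,X in(('far',np.array([.6549,.0205,.026])),('scr',np.array([.5802,-.0013,.006]))): print(n,Rt.T@(X-pt))
go(np.array([.6217,.0108,.105]),down(np.radians(16.25)))
```

```text
[0.6204 0.0115 0.1629] [0.6207 0.0114 0.1633]
far [ 0.1368  0.0011 -0.0358]
scr [0.1569 0.0012 0.0419]
turn [-0.     0.001 -0.   ] shift cm in current tool [ 5.83  0.09 -0.08]
```

```bash
python3 -m pendant '[[[0,0,0,1.5,0.12,-0.12,0.5],[0,0,0,2.5,0,0,0.5],[0,0,0,2,0,0,0.5],[0,0,0,0.5,0,0,0.5],[0,0,0,0,0,0,0.5],[0,0,0,0,0,0,0.5],[0,0,0,0,0,0,0.5]]]' 40
python3 - <<'E'
from h import *
p,q,_=tcp();print(p)
i,im=snap('wrist','pics/w6.png');crop(im,'pics/w6c.png',235,150,95,100,7)
i,im=snap('scene','pics/s6.png');crop(im,'pics/s6c.png',225,170,110,90,7)
E
```

```text
clock: 8.25
tool_pos: [0.6235, 0.0107, 0.1]
eef_rot: [0.701, 0.1, -0.699, 0.1]
contact_force: [0.6, 1.0, -1.1]
opening: 0.175
[0.6234974  0.01067709 0.10003432]
```

View pics/w6c.png

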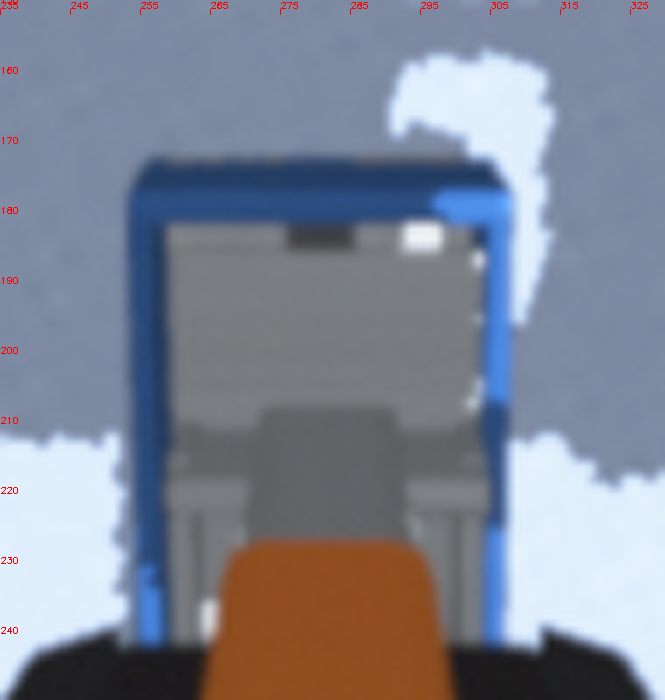

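View pics/s6c.png

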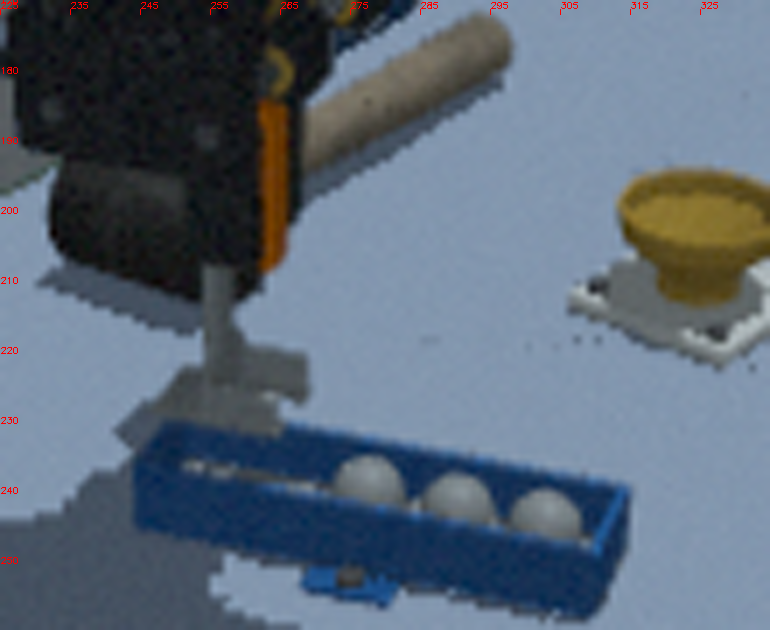

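Run:
```python
from h import *
np.set_printoptions(precision=4,suppress=True)
w=info('pics/w6.png');T=w['world_from_camera']
Rt=T[:3,:3]@np.array([[-.001,.2537,-.9673],[1,.0002,-.001],[-.0001,-.9673,-.2537]]).T
pt=T[:3,3]-Rt@np.array([-.1455,-.0006,-.0646]);print(pt)
f=lambda u,z:Rt.T@(atz(w,u,z)-pt)
for n,u,z in(('rimoL',(253.6,178),.026),('rimoR',(308,178),.026),('riminL',(259,182),.026),('rimoL2',(254.8,240),.026),('rimoR2',(306.6,240),.026),('riminFar',(280,181.7),.026),('heelL',(258.8,186),pt[2]-.0595),('heelR',(304,186),pt[2]-.0595)): print(n,f(u,z))
```

```text
[0.6235 0.0106 0.1   ]
rimoL [ 0.0741 -0.0208 -0.0302]
rimoR [ 0.0741  0.0191 -0.0302]
riminL [ 0.0741 -0.0169 -0.0273]
rimoL2 [ 0.0739 -0.021   0.018 ]
rimoR2 [0.074  0.0191 0.018 ]
riminFar [ 0.0741 -0.0014 -0.0275]
heelL [ 0.0596 -0.016  -0.027 ]
heelR [ 0.0596  0.0152 -0.027 ]
```

```bash
python3 -m pendant '[[[0,0,0,0,-0.05,0.3,0.5],[0,0,0,0,0,0,0.5],[0,0,0,0,0,0,0.5],[0,0,0,0,0,0,0.5]]]' 40
python3 - <<'E'
from h import *
np.set_printoptions(precision=4,suppress=True)
print(tcp()[2]['contact_force'])
i,im=snap('wrist','pics/w7.png');crop(im,'pics/w7c.png',235,150,95,100,7)
go(np.array([.6235,.0106,.069])-.003*np.array([.96,.28,0])-.0005*np.array([.28,-.96,0]),down(np.radians(16.25)))
E
```

```text
clock: 8.68
tool_pos: [0.6195, 0.0101, 0.099]
eef_rot: [0.7, 0.1, -0.7, 0.1]
contact_force: [-0.1, 0.6, -1.6]
opening: 0.178
[-0.1375  0.626  -1.5736]
turn [ 0.001 -0.    -0.   ] shift cm in current tool [ 2.99  0.01 -0.1 ]
```

View pics/w7c.png

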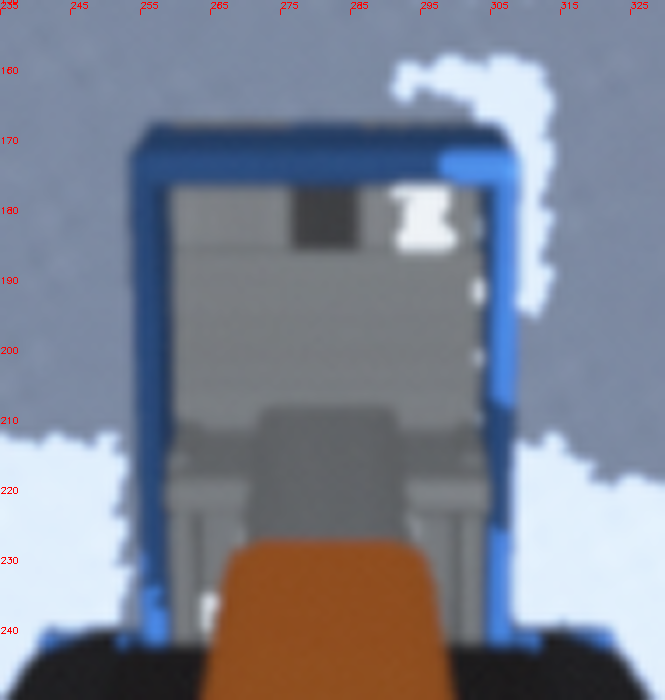

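```bash
python3 -m pendant '[[[0,0,0,0.8,0,0,0.5],[0,0,0,0.7,0,0,0.5],[0,0,0,0.2,0,0,0.5],[0,0,0,0,0,0,0.5],[0,0,0,0,0,0,0.5]]]' 40
python3 - <<'E'
from h import *
np.set_printoptions(precision=4,suppress=True)
i,im=snap('wrist','pics/w8.png');crop(im,'pics/w8c.png',235,150,95,100,7)
i,im=snap('scene','pics/s8.png');crop(im,'pics/s8c.png',225,170,110,90,7)
E
```

```text
clock: 9.15
tool_pos: [0.6191, 0.0101, 0.0812]
eef_rot: [-0.7, -0.1, 0.7, -0.1]
contact_force: [-0.2, -0.3, -1.4]
opening: 0.176
```

View pics/w8c.png

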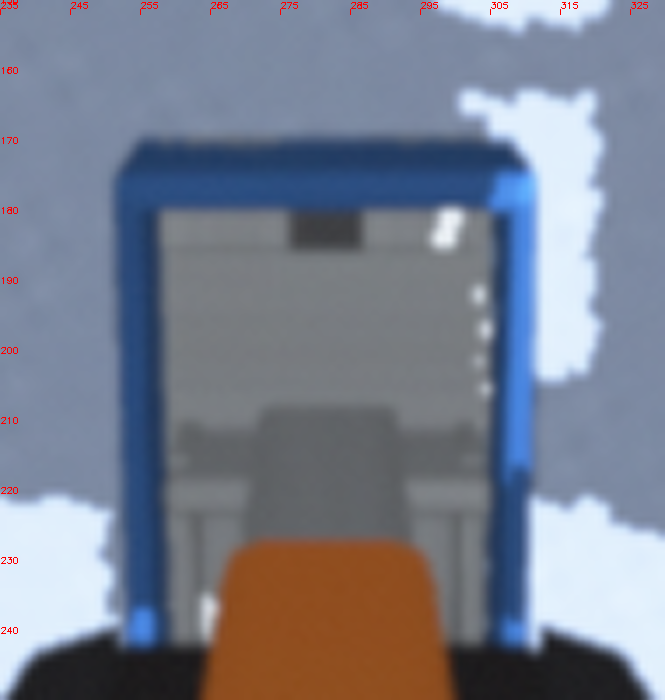

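View pics/s8c.png

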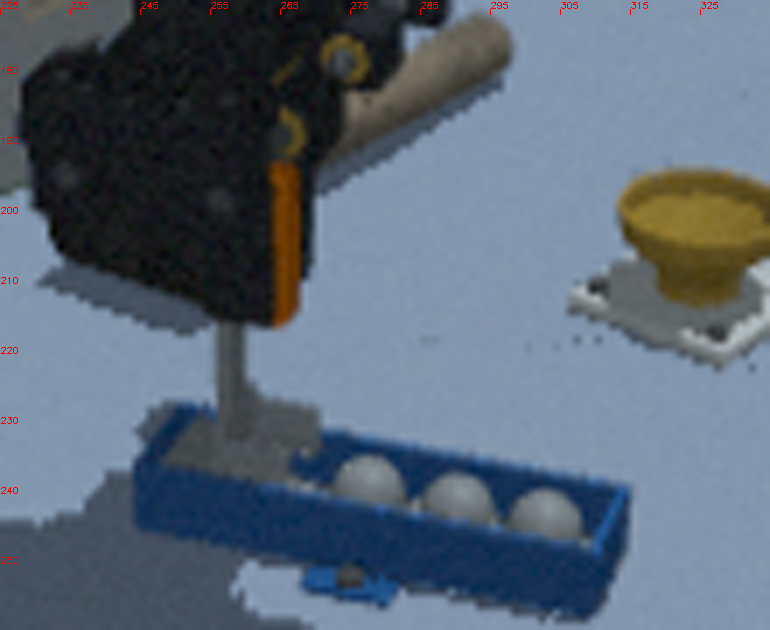

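```bash
python3 -m pendant '[[[0,0,0,0.6,0.02,0,0.5],[0,0,0,0.5,0,0,0.5],[0,0,0,0.3,0,0,0.5],[0,0,0,0.1,0,0,0.5],[0,0,0,0,0,0,0.5]]]' 40
python3 - <<'E'
from h import *
np.set_printoptions(precision=4,suppress=True)
print(tcp()[2]['contact_force'],tcp()[0])
i,im=snap('wrist','pics/w9.png');crop(im,'pics/w9c.png',235,150,95,100,7)
E
```

```text
clock: 9.67
tool_pos: [0.6191, 0.0099, 0.0661]
eef_rot: [-0.7, -0.1, 0.7, -0.1]
contact_force: [0.3, -0.3, -1.2]
opening: 0.179
[ 0.3179 -0.3302 -1.1611] [0.6191 0.0099 0.0661]
```

View pics/w9c.png

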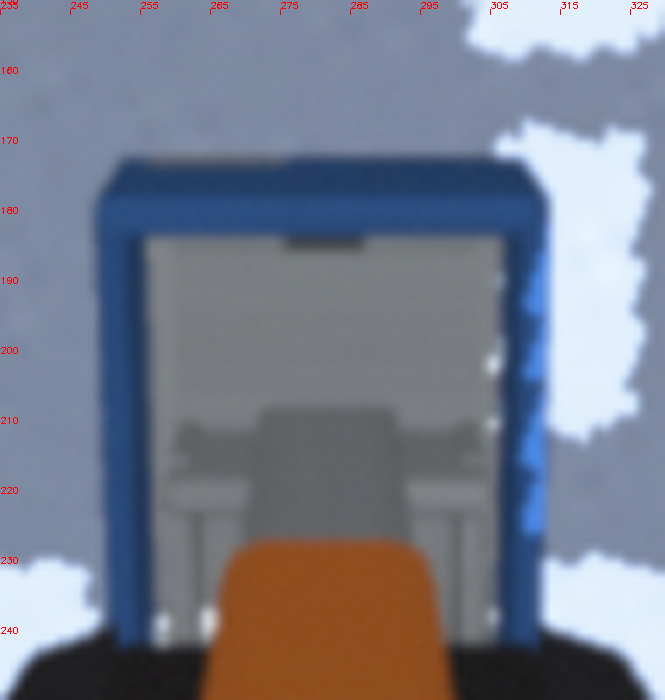

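```bash
for k in 1 ; do python3 -m pendant '[[[0,0,0,0.06,0,0,0.5],[0,0,0,0,0,0,0.5]]]' 40;done; python3 -m pendant '[[[0,0,0,0.06,0,0,0.5],[0,0,0,0,0,0,0.5]]]'
```

```text
clock: 9.88
tool_pos: [0.6196, 0.0099, 0.0662]
eef_rot: [0.7, 0.1, -0.7, 0.1]
contact_force: [-0.9, 0.2, -1.2]
opening: 0.179
clock: 10.05
tool_pos: [0.6195, 0.0099, 0.0656]
eef_rot: [0.7, 0.1, -0.7, 0.1]
contact_force: [0.1, 0.7, -1.3]
opening: 0.181
```

```bash
python3 -m pendant '[[[0,0,0,0.06,0,0,0.5],[0,0,0,0,0,0,0.5]]]'; python3 -m pendant '[[[0,0,0,0.06,0,0,0.5],[0,0,0,0,0,0,0.5]]]';python3 -m pendant '[[[0,0,0,0.06,0,0,0.5],[0,0,0,0,0,0,0.5]]]'
```

```text
clock: 10.22
tool_pos: [0.6196, 0.0099, 0.0656]
eef_rot: [0.7, 0.1, -0.7, 0.1]
contact_force: [-1.3, -0.2, 4.1]
opening: 0.175
clock: 10.38
tool_pos: [0.6196, 0.0099, 0.0655]
eef_rot: [0.7, 0.1, -0.7, 0.1]
contact_force: [-2.3, -0.1, 8.3]
opening: 0.18
clock: 10.55
tool_pos: [0.6196, 0.0099, 0.0655]
eef_rot: [0.7, 0.1, -0.7, 0.1]
contact_force: [-3.4, -0.1, 13.9]
opening: 0.18
```

```bash
python3 -m pendant '[[[0,0,0,-0.14,0,0,0.5],[0,0,0,0,0,0,0.5]]]'; python3 -m pendant '[[[0,0,0,0,0,0.3,0.5],[0,0,0,0,0,0.3,0.5],[0,0,0,0,0,0.3,0.5],[0,0,0,0,0,0.3,0.5],[0,0,0,0,0,0.3,0.5],[0,0,0,0,0,0,0.5]]]'
python3 - <<'E'
from h import *
i,im=snap('scene','pics/s10.png');crop(im,'pics/s10c.png',225,170,110,90,7)
E
```

```text
clock: 10.72
tool_pos: [0.6198, 0.01, 0.0655]
eef_rot: [0.7, 0.1, -0.7, 0.1]
contact_force: [-1.1, 0.5, 6.1]
opening: 0.178
clock: 11.22
tool_pos: [0.6052, 0.0057, 0.0655]
eef_rot: [0.7, 0.1, -0.7, 0.1]
contact_force: [1.9, 1.3, 5.3]
opening: 0.181
```

View pics/s10c.png

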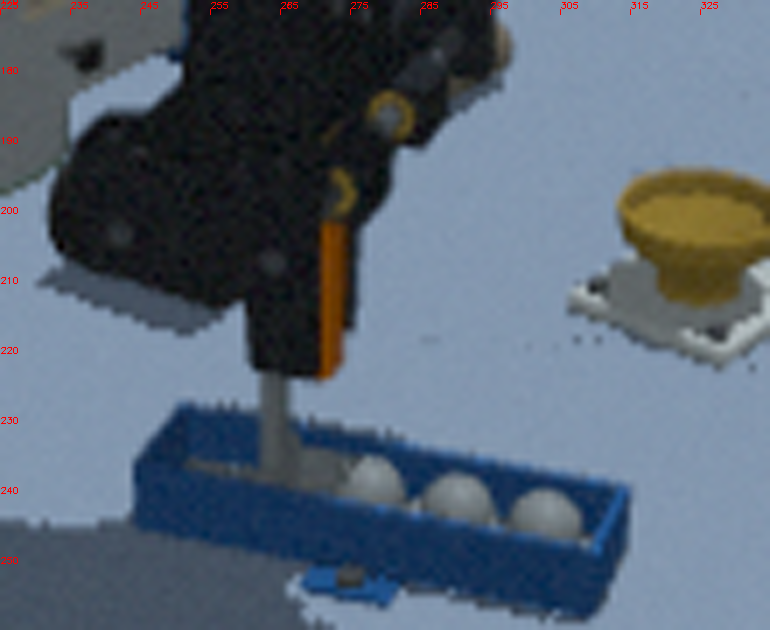

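Picture: the scoop lies on the rail floor and its cheeks are reaching ball_2 at (278,240). I'll keep sliding.

```bash
python3 -m pendant '[[[0,0,0,0,0,0.25,0.5],[0,0,0,0,0,0.25,0.5],[0,0,0,0,0,0.25,0.5],[0,0,0,0,0,0.25,0.5],[0,0,0,0,0,0.25,0.5],[0,0,0,0,0,0.25,0.5],[0,0,0,0,0,0.25,0.5],[0,0,0,0,0,0.25,0.5],[0,0,0,0,0,0,0.5]]]'
python3 - <<'E'
from h import *
i,im=snap('scene','pics/s11.png');crop(im,'pics/s11c.png',225,170,110,90,7)
E
```

```text
clock: 12.02
tool_pos: [0.5862, 0.0001, 0.0655]
eef_rot: [0.7, 0.1, -0.699, 0.1]
contact_force: [3.0, 1.4, 5.6]
opening: 0.18
```

View pics/s11c.png

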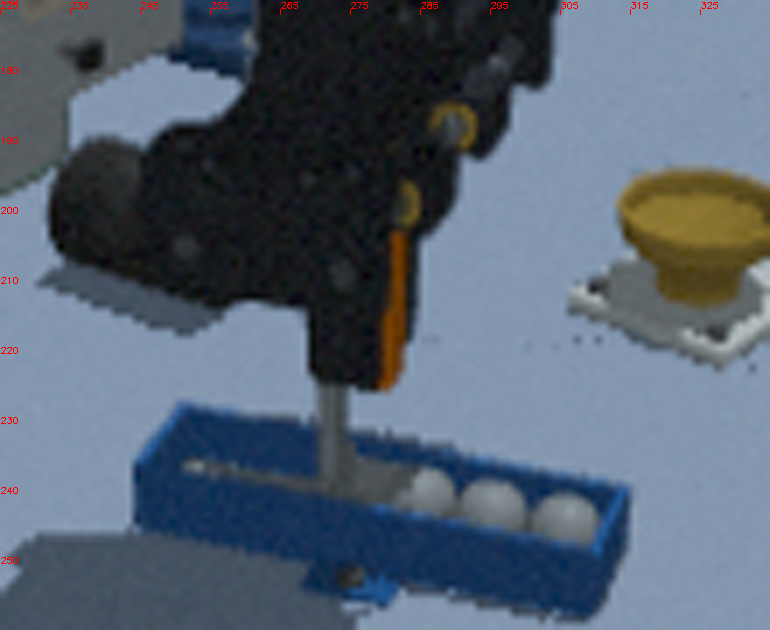

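```bash
python3 -m pendant '[[[0,0,0,0,0,0.2,0.5],[0,0,0,0,0,0.2,0.5],[0,0,0,0,0,0.2,0.5],[0,0,0,0,0,0.2,0.5],[0,0,0,0,0,0,0.5]]]'; python3 -m pendant '[[[0,0,0,0,0,0.2,0.5],[0,0,0,0,0,0.15,0.5],[0,0,0,0,0,0,0.5]]]'
python3 - <<'E'
from h import *
i,im=snap('scene','pics/s12.png');crop(im,'pics/s12c.png',255,200,80,65,9)
E
```

```text
clock: 12.48
tool_pos: [0.5785, -0.0022, 0.0655]
eef_rot: [0.7, 0.1, -0.699, 0.1]
contact_force: [3.2, 0.2, 6.3]
opening: 0.175
clock: 12.73
tool_pos: [0.5752, -0.0031, 0.0655]
eef_rot: [0.7, 0.1, -0.7, 0.1]
contact_force: [4.5, 1.7, 5.9]
opening: 0.176
```

View pics/s12c.png

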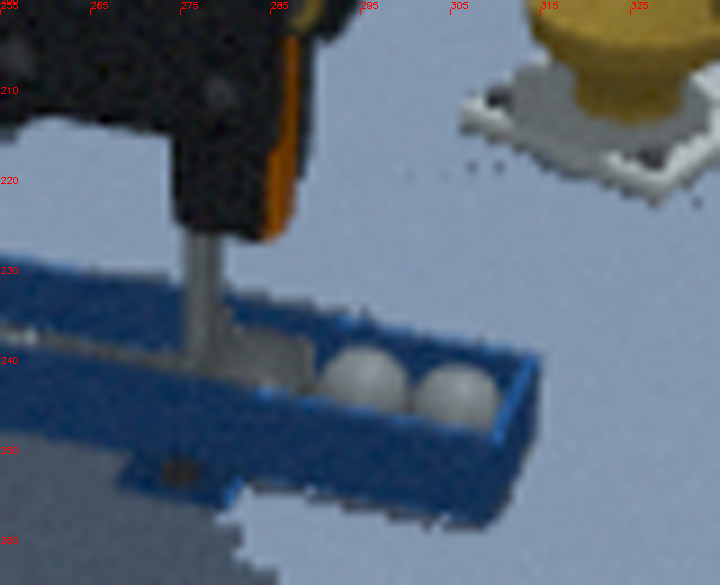

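```bash
python3 -m pendant '[[[0,0,0,0,0,0.1,0.5],[0,0,0,0,0,0,0.5]]]'; python3 -m pendant '[[[0,0,0,0,0,0.1,0.5],[0,0,0,0,0,0,0.5]]]'; python3 -m pendant '[[[0,0,0,0,0,0.1,0.5],[0,0,0,0,0,0,0.5]]]'
```

```text
clock: 12.95
tool_pos: [0.5744, -0.0033, 0.0655]
eef_rot: [0.701, 0.1, -0.699, 0.1]
contact_force: [4.2, 1.4, 6.1]
opening: 0.177
clock: 13.12
tool_pos: [0.5736, -0.0036, 0.0655]
eef_rot: [0.701, 0.1, -0.699, 0.1]
contact_force: [4.3, 0.9, 7.0]
opening: 0.179
clock: 13.28
tool_pos: [0.5727, -0.0038, 0.0655]
eef_rot: [0.701, 0.1, -0.699, 0.1]
contact_force: [4.0, 1.0, 5.4]
opening: 0.176
```

```bash
python3 -m pendant '[[[0,0,0,0,0,0.1,0.5],[0,0,0,0,0,0,0.5]]]'; python3 -m pendant '[[[0,0,0,0,0,0.1,0.5],[0,0,0,0,0,0,0.5]]]'
python3 - <<'E'
from h import *
i,im=snap('scene','pics/s13.png');crop(im,'pics/s13c.png',255,200,80,65,9)
E
```

```text
clock: 13.45
tool_pos: [0.5719, -0.004, 0.0655]
eef_rot: [0.701, 0.1, -0.699, 0.1]
contact_force: [4.3, 1.0, 5.5]
opening: 0.177
clock: 13.62
tool_pos: [0.5715, -0.0041, 0.0655]
eef_rot: [0.701, 0.101, -0.699, 0.1]
contact_force: [4.9, 1.1, 4.4]
opening: 0.18
```

View pics/s13c.png

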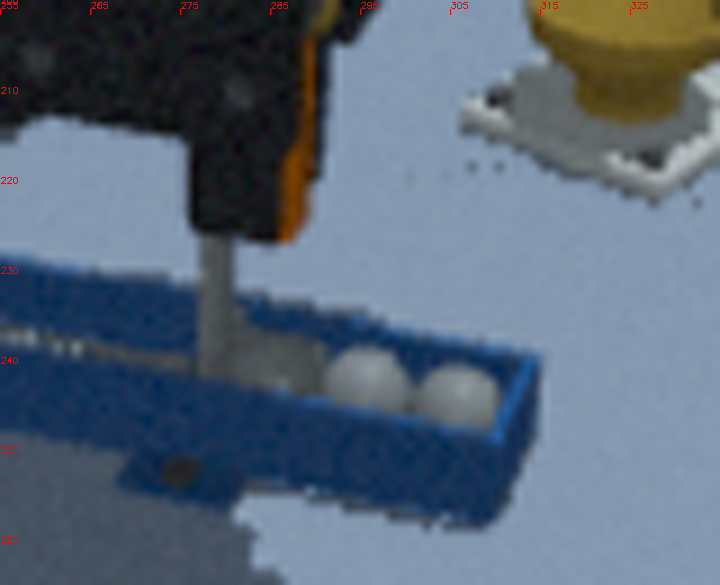

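```bash
python3 -m pendant '[[[0,0,0,0,0,0.1,0.5],[0,0,0,0,0,0,0.5]]]'; python3 -m pendant '[[[0,0,0,0,0,0.1,0.5],[0,0,0,0,0,0,0.5]]]';python3 -m pendant '[[[0,0,0,0,0,0.1,0.5],[0,0,0,0,0,0,0.5],[0,0,0,0,0,0,0.5]]]'
```

```text
clock: 13.83
tool_pos: [0.5712, -0.0042, 0.0656]
eef_rot: [0.702, 0.101, -0.698, 0.1]
contact_force: [6.0, 1.7, 4.1]
opening: 0.177
clock: 14.0
tool_pos: [0.5708, -0.0043, 0.0656]
eef_rot: [0.702, 0.101, -0.698, 0.1]
contact_force: [7.5, 2.5, 3.1]
opening: 0.18
clock: 14.25
tool_pos: [0.5706, -0.0043, 0.0656]
eef_rot: [0.703, 0.101, -0.697, 0.1]
contact_force: [8.3, 2.9, 2.0]
opening: 0.178
```

```bash
python3 -m pendant '[[[0,0,0,0,0,-0.2,0.5],[0,0,0,0,0,-0.2,0.5],[0,0,0,0,0,0,0.5]]]'; python3 -m pendant '[[[0,0,0,-0.3,0,0,0.5],[0,0,0,-0.6,0,0,0.5],[0,0,0,-0.8,0,0,0.5],[0,0,0,-0.8,0,0,0.5],[0,0,0,-0.8,0,0,0.5],[0,0,0,-0.6,0,0,0.5],[0,0,0,0,0,0,0.5]]]'
python3 - <<'E'
from h import *
i,im=snap('scene','pics/s14.png');crop(im,'pics/s14c.png',255,190,80,75,8)
E
```

```text
clock: 14.5
tool_pos: [0.5712, -0.0042, 0.0654]
eef_rot: [0.7, 0.1, -0.7, 0.1]
contact_force: [2.7, 0.7, 8.0]
opening: 0.179
clock: 15.08
tool_pos: [0.5704, -0.0048, 0.105]
eef_rot: [-0.7, -0.1, 0.7, -0.1]
contact_force: [0.3, 0.5, -1.1]
opening: 0.175
```

View pics/s14c.png

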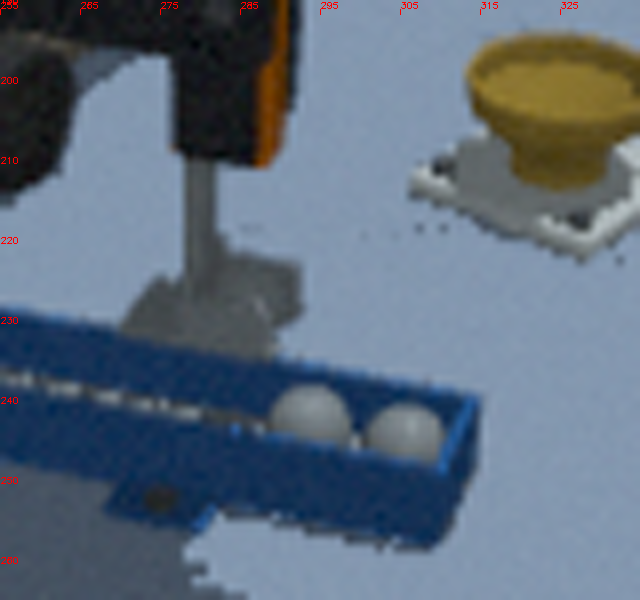

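```bash
python3 -m pendant '[[[0,0,0,-0.8,0,0,0.5],[0,0,0,-1.3,0,0,0.5],[0,0,0,-1.7,0,0,0.5],[0,0,0,-1.3,0.2,0.2,0.5],[0,0,0,-0.8,0.6,0.5,0.5],[0,0,0,-0.4,1,0.9,0.5],[0,0,0,0,1.4,1.3,0.5],[0,0,0,0,1.6,1.4,0.5],[0,0,0,0,1.6,1.4,0.5],[0,0,0,0,1.6,1.4,0.5]]]'
python3 -m pendant '[[[0.03,0,0,0,1.5,1.4,0.5],[0.06,0,0,0,1.1,1.1,0.5],[0.07,0,0,0,0.7,0.7,0.5],[0.08,0,0,0,0.3,0.3,0.5],[0.08,0,0,0,0,0,0.5],[0.08,0,0,0,0,0,0.5],[0.07,0,0,0,0,0,0.5],[0.05,0,0,0,0,0,0.5],[0.03,0,0,0,0,0,0.5],[0,0,0,0,0,0,0.5]]]'
python3 - <<'E'
from h import *
i,im=snap('wrist','pics/w15.png')
i,im=snap('scene','pics/s15.png')
E
```

```text
clock: 15.97
tool_pos: [0.5233, -0.1033, 0.1666]
eef_rot: [-0.699, -0.1, 0.701, -0.1]
contact_force: [1.4, -0.9, -1.6]
opening: 0.178
clock: 16.8
tool_pos: [0.4994, -0.1447, 0.1669]
eef_rot: [-0.7, 0.094, 0.701, 0.094]
contact_force: [-0.7, -0.6, -1.4]
opening: 0.178
```

View pics/w15.png

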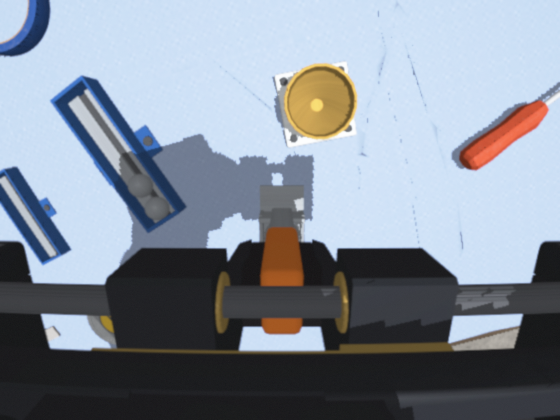

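View pics/s15.png

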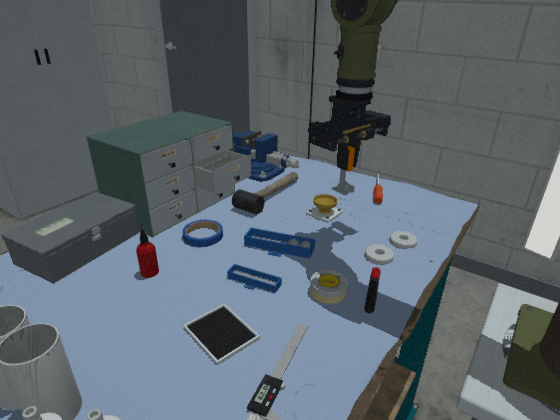

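Run:
```python
from h import *
np.set_printoptions(precision=4,suppress=True)
crop('pics/w15.png','pics/w15c.png',265,50,110,110,6)
crop('pics/s15.png','pics/s15c.png',300,130,90,100,6)
```

```text
(no output)
```

View pics/w15c.png

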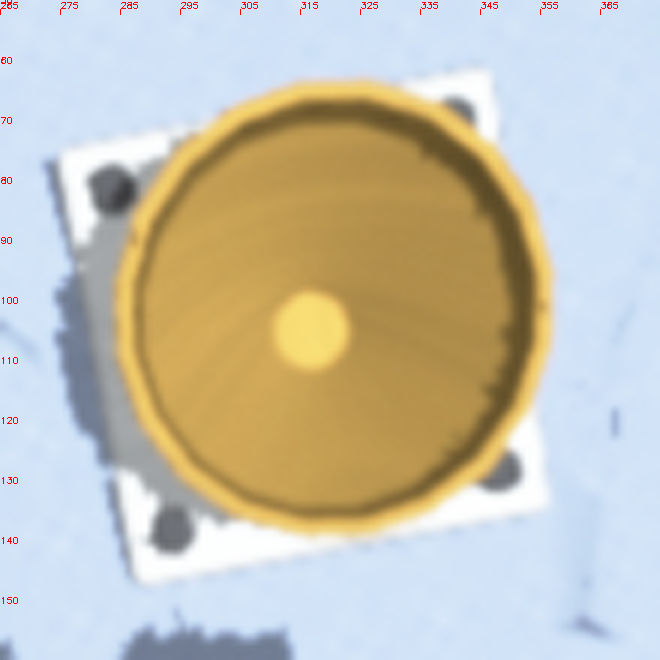

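View pics/s15c.png

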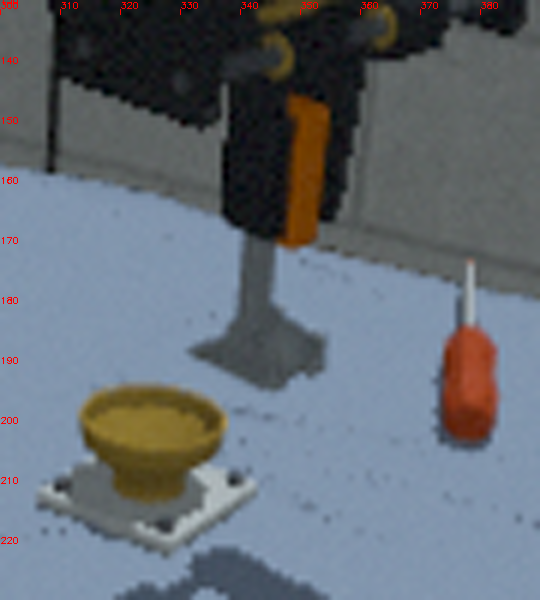

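```bash
cat >> h.py <<'E'
NV=np.array([.0595,0,.0175])
def nose_target(N,yaw,tilt):
    q=down(yaw,tilt); return N-q.apply(NV),q
E
python3 - <<'E'
from h import *
np.set_printoptions(precision=4,suppress=True)
w=info('pics/w15.png');t=info('pics/top0.png');s=info('pics/scene0.png')
print(atz(w,(320.7,101.2),.042),np.linalg.norm(atz(w,(284.5,101),.042)-atz(w,(357,101),.042)))
print(tri([(w,(320.7,101.2)),(t,(381.3,206.5)),(s,(325.5,200.5))]),tri([(w,(320.7,101.2)),(s,(325.5,200.5))]))
V=atz(w,(320.7,101.2),.042);np.save('V.npy',V)
p,q,st=tcp();yaw=np.arctan2(-q.as_matrix()[1,2],-q.as_matrix()[0,2]);print('yaw',np.degrees(yaw),st['q'])
ux=np.array([np.cos(yaw),np.sin(yaw),0])
for tilt in(0,30,50):
    for z in(.06,.046):
        P,Q=nose_target(np.r_[V[:2],z]+.018*ux,yaw,np.radians(tilt));print(tilt,z,P);go(P,Q)
E
```

```text
[ 0.5757 -0.2003  0.042 ] 0.06199103811147878
(array([ 0.5758, -0.2019,  0.0362]), [np.float64(0.8), np.float64(1.0), np.float64(1.3)]) (array([ 0.5752, -0.2015,  0.0363]), [np.float64(0.9), np.float64(0.9)])
yaw -15.183102274050164 [ 0.2704  0.6614 -0.1256  1.9528  0.1514  0.5368 -1.7951]
0 0.06 [ 0.6099 -0.2096  0.1195]
turn [ 0.  0. -0.] shift cm in current tool [  4.74   3.39 -12.34]
0 0.046 [ 0.6099 -0.2096  0.1055]
turn [ 0.  0. -0.] shift cm in current tool [  6.14   3.39 -12.34]
30 0.06 [ 0.579  -0.2012  0.1203]
turn [ 0.     0.524 -0.   ] shift cm in current tool [ 4.67  3.39 -9.13]
30 0.046 [ 0.579  -0.2012  0.1063]
turn [ 0.     0.524 -0.   ] shift cm in current tool [ 6.07  3.39 -9.13]
50 0.06 [ 0.5599 -0.196   0.1117]
turn [ 0.     0.873 -0.   ] shift cm in current tool [ 5.53  3.39 -7.16]
50 0.046 [ 0.5599 -0.196   0.0977]
turn [ 0.     0.873 -0.   ] shift cm in current tool [ 6.93  3.39 -7.16]
```

```bash
cat > kin.py <<'E'
from h import *
import itertools
from scipy.optimize import least_squares
AX='zyzyzyz'
def fk(q,L,sg,off=0):
    h,a,b,l=L[:4]; 
    Rt=R.identity();p=np.array([0,0,h])
    seg=[0,0,a,0,b,0,l]
    # seg applied after joint index: a after J3, b after J5, l after J7
    for k in range(7):
        Rt=Rt*R.from_rotvec(sg[k]*q[k]*np.array([AX[k]=='x',AX[k]=='y',AX[k]=='z'],float))
        p=p+Rt.apply([0,0,seg[k]])
    return p,Rt
E
python3 - <<'E'
from kin import *
np.set_printoptions(precision=4,suppress=True)
D=[(np.array([ 1.2298,0.6898,-0.1945,1.5661,0.1573,0.9025,-0.2151]),np.array([.2285,-.5810,.2379]),R.from_quat([-0.69453245,-0.13243791,0.69490074,-0.13114054]))]
p,q,s=tcp();D.append((s['q'],p,q));np.save('D.npy',np.array([np.r_[a,b,c.as_quat()] for a,b,c in D]))
best=[]
for sg in itertools.product([1,-1],repeat=7):
    if sg[1]<0 : continue
    def f(x):
        o=[]
        for a,b,c in D:
            P,Q=fk(a,x,sg);o+=list((P-b)*5)
        return np.array(o)
    res=least_squares(f,[.35,.4,.4,.3])
    # orientation: tool x vs last z ; and J7 offset const
    oe=0;M=[]
    for a,b,c in D:
        P,Q=fk(a,res.x,sg); M.append(Q.inv()*c)
    oe=(M[0].inv()*M[1]).magnitude(); zz=[m.apply([1,0,0]) for m in M]
    best.append((res.cost+oe**2,res.cost,oe,sg,res.x,zz[0]))
best.sort(key=lambda v:v[0])
for b in best[:6]: print(*b)
E
```

```text
0.02896895489661181 0.028968705338700416 0.0004995577157810029 (-1, 1, -1, 1, -1, 1, -1) [-17.9246   0.6952   0.1918 -17.7265] [ 0.0005 -0.      1.    ]
0.05815034042219778 0.056656086450167224 0.038655581382648393 (-1, 1, 1, 1, 1, 1, -1) [-42.8119   0.7556   0.0943 -42.4946] [ 0.0003 -0.0006  1.    ]
0.0922052185262988 0.002714686502920988 0.2991496816367649 (-1, 1, -1, 1, 1, 1, -1) [-0.1954  0.5608  0.3428 -0.2187] [-0.0747 -0.2323  0.9698]
0.10113444168066424 0.004378870084869407 0.31105557637791165 (-1, 1, 1, 1, -1, 1, -1) [-0.2949  0.5602  0.3391 -0.318 ] [0.0289 0.2419 0.9699]
0.3427718397261222 0.050903191922002114 0.5402486907009771 (-1, 1, -1, -1, -1, 1, 1) [-0.684   1.0313  0.0619  0.0641] [ 0.0836 -0.2294 -0.9697]
0.5993115536215656 0.011034785562939348 0.7669920260723877 (-1, 1, 1, -1, -1, 1, 1) [-0.8066  1.1282  0.1224  0.0856] [ 0.0086  0.0023 -1.    ]
```

```bash
cat >> kin.py <<'E'
SG=(-1,1,-1,1,-1,1,-1)
def Rq(q,i,j):
    Rt=R.identity()
    for k in range(i,j): Rt=Rt*R.from_rotvec(SG[k]*q[k]*np.array([AX[k]=='x',AX[k]=='y',AX[k]=='z'],float))
    return Rt
D=np.load('D.npy')
M0=(Rq(D[0][:7],0,7).inv()*R.from_quat(D[0][10:14]))
def wrist(q,Q):
    W=(Rq(q,0,4).inv()*Q*M0.inv())
    e=W.as_euler('ZYZ'); out=[]
    for a,b,c in((e[0],e[1],e[2]),(e[0]+np.pi,-e[1],e[2]+np.pi)):
        s=[-a,b,-c]
        for k in(0,2):
            s[k]=(s[k]+np.pi)%(2*np.pi)-np.pi
        if s[0]<-1: s[0]+=2*np.pi
        ok=-1<=s[0]<=4.14 and .04<=s[1]<=2.09 and abs(s[2])<=2.66
        out.append((np.round(s,2),ok))
    return out
E
python3 - <<'E'
from kin import *
p,q,s=tcp();qq=s['q'];print(wrist(qq,q),qq)
for yaw in range(-180,180,30):
    for tilt in(0,25,50): print(yaw,tilt,wrist(qq,down(np.radians(yaw),np.radians(tilt))) )
E
```

```text
[(array([ 0.15,  0.54, -1.8 ]), np.True_), (array([ 3.29, -0.54,  1.35]), np.False_)] [ 0.27035724  0.6613842  -0.12559436  1.95277635  0.15135888  0.53679689
 -1.79511087]
-180 0 [(array([0.15, 0.54, 1.61]), np.True_), (array([ 3.29, -0.54, -1.53]), np.False_)]
-180 25 [(array([0.17, 0.97, 1.6 ]), np.True_), (array([ 3.31, -0.97, -1.55]), np.False_)]
-180 50 [(array([0.18, 1.41, 1.59]), np.True_), (array([ 3.32, -1.41, -1.55]), np.False_)]
-150 0 [(array([0.15, 0.54, 2.14]), np.True_), (array([ 3.29, -0.54, -1.01]), np.False_)]
-150 25 [(array([0.44, 0.93, 1.92]), np.True_), (array([ 3.58, -0.93, -1.22]), np.False_)]
-150 50 [(array([0.58, 1.35, 1.85]), np.True_), (array([ 3.73, -1.35, -1.29]), np.False_)]
-120 0 [(array([0.15, 0.54, 2.66]), np.True_), (array([ 3.29, -0.54, -0.48]), np.False_)]
-120 25 [(array([0.69, 0.82, 2.24]), np.True_), (array([ 3.83, -0.82, -0.91]), np.False_)]
-120 50 [(array([0.97, 1.19, 2.08]), np.True_), (array([ 4.11, -1.19, -1.06]), np.False_)]
-90 0 [(array([ 0.15,  0.54, -3.1 ]), np.False_), (array([ 3.29, -0.54,  0.04]), np.False_)]
-90 25 [(array([0.
[... 1647 characters left out ...]
4]), np.True_), (array([ 2.57, -0.69, -2.5 ]), np.False_)]
90 50 [(array([-0.99,  1.  ,  0.92]), np.True_), (array([ 2.16, -1.  , -2.22]), np.False_)]
120 0 [(array([0.15, 0.54, 0.56]), np.True_), (array([ 3.29, -0.54, -2.58]), np.False_)]
120 25 [(array([-0.35,  0.84,  0.96]), np.True_), (array([ 2.79, -0.84, -2.19]), np.False_)]
120 50 [(array([-0.61,  1.22,  1.09]), np.True_), (array([ 2.53, -1.22, -2.05]), np.False_)]
150 0 [(array([0.15, 0.54, 1.09]), np.True_), (array([ 3.29, -0.54, -2.05]), np.False_)]
150 25 [(array([-0.09,  0.94,  1.27]), np.True_), (array([ 3.05, -0.94, -1.87]), np.False_)]
150 50 [(array([-0.22,  1.36,  1.33]), np.True_), (array([ 2.92, -1.36, -1.82]), np.False_)]
```

```bash
python3 -m pendant '[[[-0.05,0,0,0,0,0,0.5],[-0.1,0,0,0,0,0,0.5],[-0.12,0,0,0,0,0,0.5],[-0.12,0,0,0,0,0,0.5],[-0.12,0,0,0,0,0,0.5],[-0.12,0,0,0,0,0,0.5],[-0.12,0,0,0,0,0,0.5],[-0.12,0,0,0,0,0,0.5],[-0.12,0,0,0,0,0,0.5],[-0.12,0,0,0,0,0,0.5]]]'
python3 -m pendant '[[[-0.12,0,0,0,0,0,0.5],[-0.12,0,0,0,0,0,0.5],[-0.12,0,0,0,0,0,0.5],[-0.12,0,0,0,0,0,0.5],[-0.12,0,0,0,0,0,0.5],[-0.12,0,0,0,0,0,0.5],[-0.12,0,0,0,0,0,0.5],[-0.1,0,0,0,0,0,0.5],[-0.05,0,0,0,0,0,0.5],[0,0,0,0,0,0,0.5]]]'
python3 - <<'E'
from kin import *
np.set_printoptions(precision=3,suppress=True)
V=np.load('V.npy')
p,q,st=tcp();yaw=np.arctan2(-q.as_matrix()[1,2],-q.as_matrix()[0,2]);print('yaw',np.degrees(yaw),p,st['q'])
yaw=np.radians(105)
ux=np.array([np.cos(yaw),np.sin(yaw),0])
for tilt in(0,25,50):
        P,Q=nose_target(np.r_[V[:2],.07]+.018*ux,yaw,np.radians(tilt));print(tilt,P);go(P,Q)
E
```

```text
clock: 17.73
tool_pos: [0.4999, -0.1447, 0.1671]
eef_rot: [-0.644, -0.292, 0.644, -0.292]
contact_force: [0.2, 0.3, -2.5]
opening: 0.176
clock: 18.57
tool_pos: [0.4998, -0.1449, 0.1669]
eef_rot: [0.43, 0.562, -0.43, 0.561]
contact_force: [0.2, -0.1, -1.4]
opening: 0.178
yaw 105.17125439872676 [ 0.5   -0.145  0.167] [ 0.624  0.75  -0.724  1.934  0.731  0.742 -0.27 ]
0 [ 0.566 -0.166  0.13 ]
turn [ 0.003 -0.     0.   ] shift cm in current tool [3.73 5.89 3.79]
25 [ 0.573 -0.192  0.131]
turn [0.003 0.436 0.001] shift cm in current tool [3.55 5.88 6.46]
50 [ 0.58  -0.216  0.122]
turn [0.003 0.872 0.002] shift cm in current tool [4.52 5.87 8.97]
```

```bash
python3 -m pendant '[[[0,0,0,0,0.8,0.5,0.5],[0,0,0,0,1.4,0.9,0.5],[0,0,0,0.5,1.5,1,0.5],[0,0,0,1,1.2,0.8,0.5],[0,0,0,1,0.7,0.4,0.5],[0,0,0,0.8,0.3,0.2,0.5],[0,0,0,0.4,0,0,0.5],[0,0,0,0,0,0,0.5]]]'
python3 - <<'E'
from kin import *
np.set_printoptions(precision=3,suppress=True)
i,im=snap('scene','pics/s16.png');crop(im,'pics/s16c.png',280,120,110,110,6)
V=np.load('V.npy');p,q,st=tcp();yaw=np.radians(105);print(st['q'])
ux=np.array([np.cos(yaw),np.sin(yaw),0])
for t in(25,35,50): print(wrist(st['q'],down(yaw,np.radians(t))))
for tilt in(0,25,50):
        P,Q=nose_target(np.r_[V[:2],.065]+.018*ux,yaw,np.radians(tilt));print(tilt,P);go(P,Q)
E
```

```text
clock: 19.23
tool_pos: [0.5653, -0.1653, 0.1287]
eef_rot: [0.429, 0.563, -0.43, 0.56]
contact_force: [-0.6, -0.5, -2.3]
opening: 0.181
[ 0.589  0.874 -0.694  1.753  0.75   0.803 -0.212]
[(array([0.14, 0.8 , 0.22]), np.True_), (array([ 3.28, -0.8 , -2.93]), np.False_)]
[(array([-0.09,  0.85,  0.37]), np.True_), (array([ 3.05, -0.85, -2.77]), np.False_)]
[(array([-0.38,  0.97,  0.55]), np.True_), (array([ 2.76, -0.97, -2.59]), np.False_)]
0 [ 0.566 -0.166  0.124]
turn [ 0.003 -0.001  0.002] shift cm in current tool [0.5  0.06 0.1 ]
25 [ 0.573 -0.192  0.126]
turn [0.002 0.435 0.003] shift cm in current tool [0.32 0.05 2.77]
50 [ 0.58  -0.216  0.117]
turn [0.002 0.872 0.003] shift cm in current tool [1.28 0.05 5.28]
```

View pics/s16c.png

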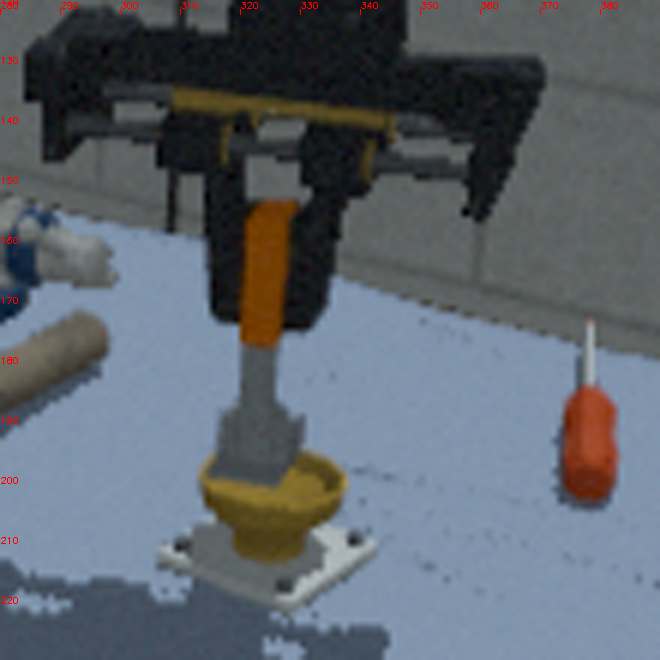

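```bash
python3 -m pendant '[[[0,0.05,0,-0.08,0.05,0.3,0.5],[0,0.08,0,-0.14,0,0.48,0.5],[0,0.08,0,-0.14,0,0.48,0.5],[0,0.08,0,-0.14,0,0.48,0.5],[0,0.08,0,-0.14,0,0.48,0.5],[0,0.065,0,-0.1,0,0.36,0.5],[0,0,0,0,0,0,0.5]]]'
python3 - <<'E'
from kin import *
np.set_printoptions(precision=3,suppress=True)
i,im=snap('scene','pics/s17.png');crop(im,'pics/s17c.png',280,120,110,110,6)
i,im=snap('top','pics/t17.png');crop(im,'pics/t17c.png',330,160,90,90,6)
V=np.load('V.npy');p,q,st=tcp();yaw=np.radians(105);print(st['q'],'nose',p+q.apply(NV)-V)
ux=np.array([np.cos(yaw),np.sin(yaw),0])
for tilt in(25,50):
        P,Q=nose_target(np.r_[V[:2],.05]+.018*ux,yaw,np.radians(tilt));print(tilt,P);go(P,Q)
E
```

```text
clock: 19.87
tool_pos: [0.5738, -0.1962, 0.1306]
eef_rot: [0.515, 0.668, -0.33, 0.425]
contact_force: [-0.4, -1.3, -2.7]
opening: 0.18
[ 0.84   1.091 -0.927  1.428  0.446  1.139  0.215] nose [-0.004  0.018  0.029]
25 [ 0.573 -0.192  0.111]
turn [0.001 0.002 0.001] shift cm in current tool [ 1.92 -0.07  0.94]
50 [ 0.58  -0.216  0.102]
turn [0.001 0.439 0.001] shift cm in current tool [ 1.74 -0.07  3.62]
```

View pics/s17c.png

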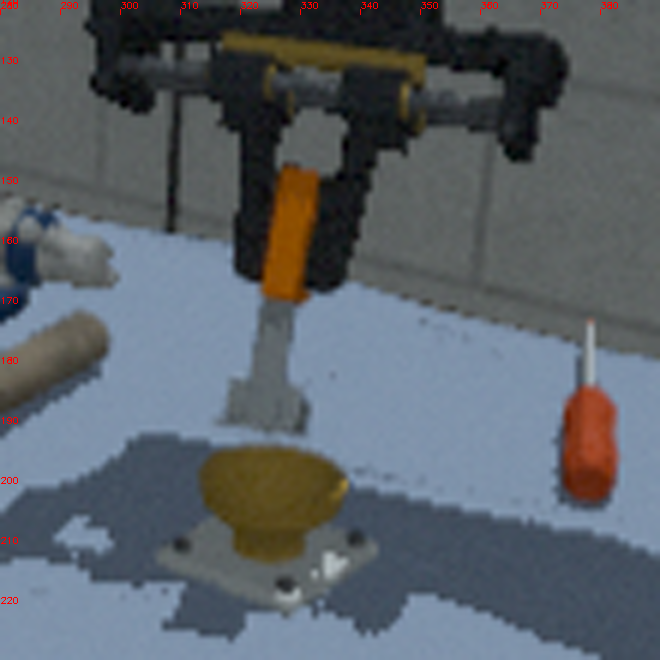

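View pics/t17c.png

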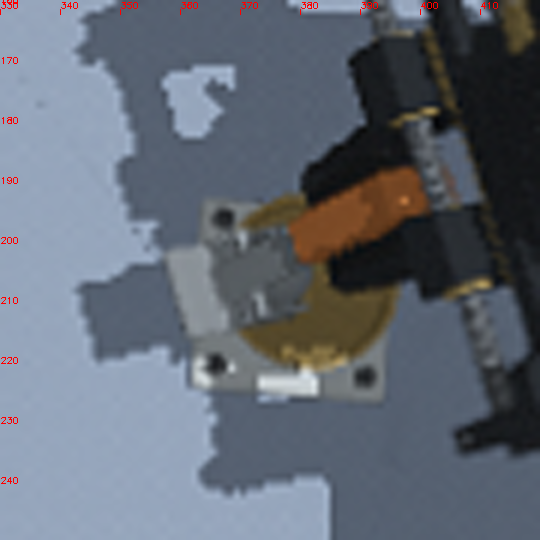

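```bash
python3 -m pendant '[[[0,0,0,0.4,0,0.2,0.5],[0,0,0,0.7,0,0.3,0.5],[0,0,0,0.7,0,0.3,0.5],[0,0,0,0.35,0,0.18,0.5],[0,0,0,0,0,0,0.5],[0,0,0,0,0,0,0.5]]]'
python3 - <<'E'
from kin import *
np.set_printoptions(precision=3,suppress=True)
i,im=snap('scene','pics/s18.png');crop(im,'pics/s18c.png',280,130,110,100,6)
V=np.load('V.npy');p,q,st=tcp();yaw=np.radians(105);print(st['q'],'nose',p+q.apply(NV)-V)
ux=np.array([np.cos(yaw),np.sin(yaw),0])
for tilt in(25,50):
        P,Q=nose_target(np.r_[V[:2],.047]+.018*ux,yaw,np.radians(tilt));print(tilt,P);go(P,Q)
E
```

```text
clock: 20.47
tool_pos: [0.5741, -0.1906, 0.1088]
eef_rot: [0.512, 0.67, -0.327, 0.427]
contact_force: [-0.6, 0.4, -0.9]
opening: 0.175
[ 0.835  1.121 -0.914  1.436  0.464  1.107  0.216] nose [-0.004  0.019  0.006]
25 [ 0.573 -0.192  0.108]
turn [0.002 0.001 0.001] shift cm in current tool [ 0.04 -0.13  0.12]
50 [ 0.58  -0.216  0.099]
turn [0.002 0.438 0.002] shift cm in current tool [-0.14 -0.14  2.8 ]
```

View pics/s18c.png

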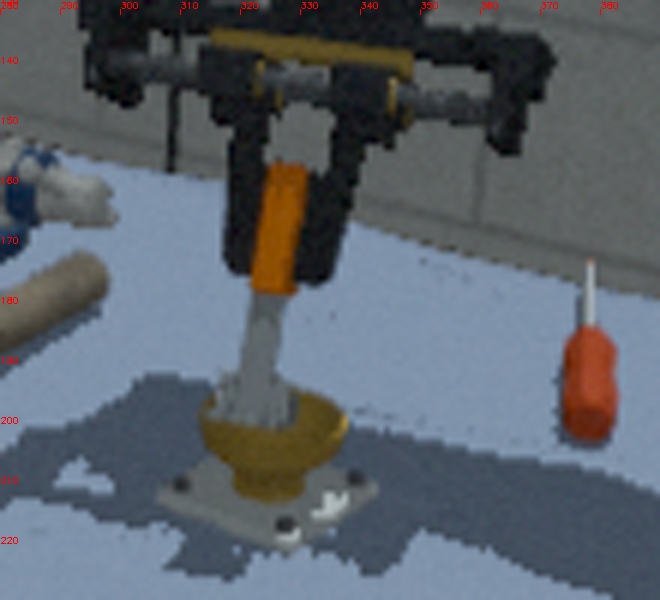

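```bash
python3 -m pendant '[[[0,0.05,0,-0.08,-0.04,0.3,0.5],[0,0.08,0,-0.14,-0.04,0.48,0.5],[0,0.08,0,-0.14,-0.04,0.48,0.5],[0,0.08,0,-0.14,0,0.48,0.5],[0,0.08,0,-0.14,0,0.48,0.5],[0,0.08,0,-0.14,0,0.48,0.5],[0,0,0,0,0,0,0.5],[0,0,0,0,0,0,0.5],[0,0,0,0,0,0,0.5],[0,0,0,0,0,0,0.5]]]'
python3 - <<'E'
from kin import *
np.set_printoptions(precision=3,suppress=True)
i,im=snap('scene','pics/s19.png');crop(im,'pics/s19c.png',280,130,110,100,6)
i,im=snap('top','pics/t19.png');crop(im,'pics/t19c.png',330,160,90,90,6)
V=np.load('V.npy');p,q,st=tcp();print(st['q'],'nose',p+q.apply(NV)-V,(q.inv()*down(np.radians(105))).as_rotvec())
E
```

```text
clock: 21.35
tool_pos: [0.5806, -0.2154, 0.1018]
eef_rot: [0.572, 0.748, -0.204, 0.268]
contact_force: [-0.1, 0.3, -0.6]
opening: 0.179
[ 0.894  1.383 -1.009  1.026  0.254  1.545  0.449] nose [-0.004  0.018  0.008] [ 0.005 -0.883  0.   ]
```

View pics/s19c.png

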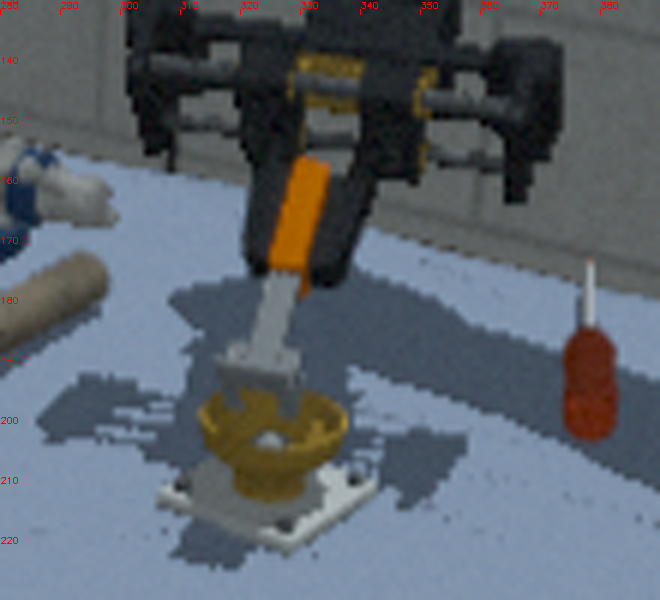

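View pics/t19c.png

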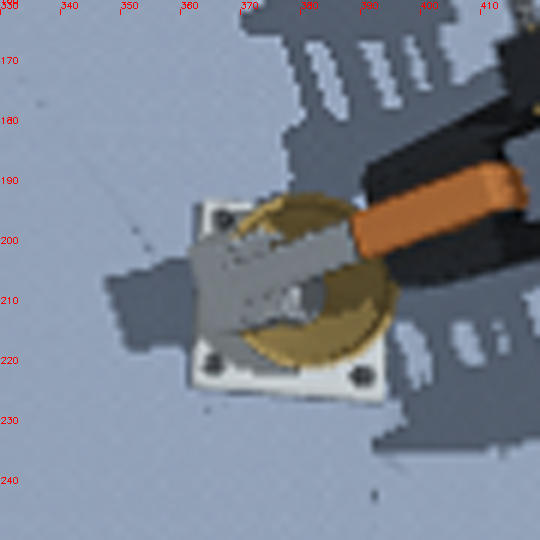

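Picture: the ball is visible in the valve at (323,203) in the scene view and (380,209) in the top view, and the scoop is empty. I'll lift straight up and untilt.

```bash
python3 -m pendant '[[[0,0,0,-0.6,0,-0.7,0.5],[0,0,0,-1.2,0,-1.4,0.5],[0,0,0,-1.5,0,-1.8,0.5],[0,0,0,-1.2,0,-1.4,0.5],[0,-0.1,0,0,0,0,0.5],[0,-0.11,0,0,0,0,0.5],[0,-0.11,0,0,0,0,0.5],[0,-0.11,0,0,0,0,0.5],[0,-0.11,0,0,0,0,0.5],[0,-0.11,0,0,0,0,0.5]]]'
python3 -m pendant '[[[0,-0.11,0,0,0,0,0.5],[0,-0.11,0,0,0,0,0.5],[0,0,0,0,0,0,0.5],[0,0,0,0,0,0,0.5]]]'
python3 - <<'E'
from kin import *
np.set_printoptions(precision=3,suppress=True)
p,q,st=tcp();print(p,st['q'],(q.inv()*down(np.radians(105))).as_rotvec())
i,im=snap('top','pics/t20.png');crop(im,'pics/t20c.png',330,160,90,90,6)
i,im=snap('scene','pics/s20.png');crop(im,'pics/s20c.png',230,120,160,140,5)
go(np.array([.45,.1,.18]),down(np.radians(-15)))
E
```

```text
clock: 22.28
tool_pos: [0.581, -0.2178, 0.1723]
eef_rot: [0.477, 0.621, -0.377, 0.494]
contact_force: [0.5, 0.3, -1.5]
opening: 0.18
clock: 22.62
tool_pos: [0.5808, -0.2158, 0.1717]
eef_rot: [0.432, 0.566, -0.425, 0.558]
contact_force: [0.3, -1.3, -1.5]
opening: 0.176
[ 0.581 -0.216  0.172] [ 0.691  0.866 -0.768  1.621  0.688  0.951 -0.049] [ 0.006 -0.015 -0.001]
turn [ 2.094 -0.009  0.016] shift cm in current tool [ -0.49  -4.37 -34.25]
```

View pics/t20c.png

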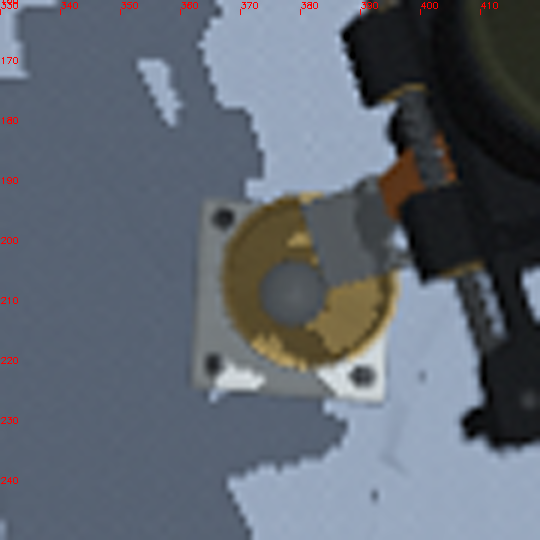

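View pics/s20c.png

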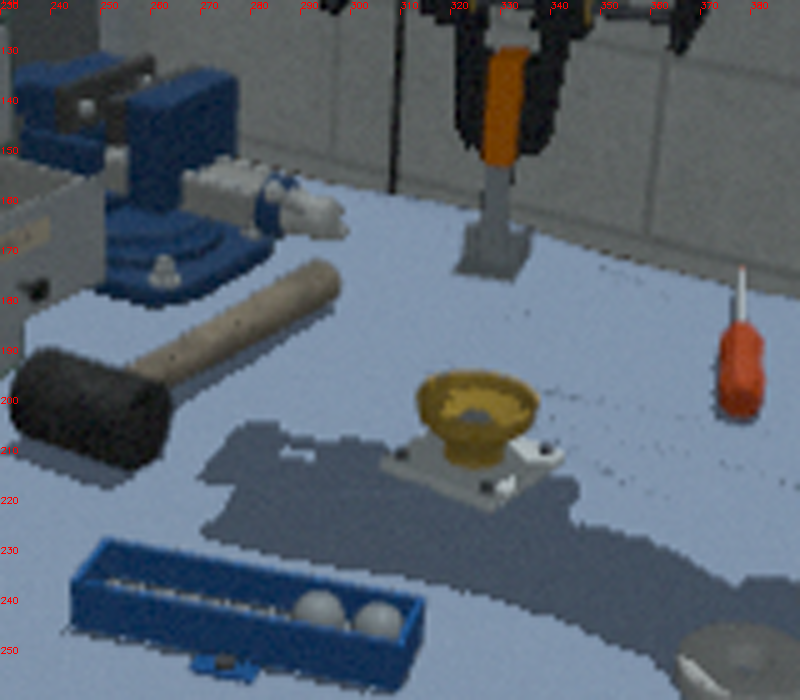

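```bash
python3 -m pendant '[[[0,-0.015,0,-0.2,-0.4,-2,0.5],[0,0,0,-0.2,-0.5,-3.5,0.5],[0,0,0,0,-0.5,-3.8,0.5],[0,0,0,0,-0.5,-3.8,0.5],[0,0,0,0,-0.5,-3.8,0.5],[0,0,0,0,-0.5,-3.8,0.5],[0,0,0,0,-0.5,-3.8,0.5],[0,0,0,0,-0.5,-3.8,0.5],[0,0,0,0,-0.5,-3.8,0.5],[0,0,0,0,0,-2,0.5]]]'
python3 -m pendant '[[[0.08,0,0,0,0,0,0.5],[0.12,0,0,0,0,0,0.5],[0.12,0,0,0,0,0,0.5],[0.12,0,0,0,0,0,0.5],[0.12,0,0,0,0,0,0.5],[0.12,0,0,0,0,0,0.5],[0.12,0,0,0,0,0,0.5],[0.12,0,0,0,0,0,0.5],[0.12,0,0,0,0,0,0.5],[0.12,0,0,0,0,0,0.5]]]'
python3 -m pendant '[[[0.12,0,0,0,0,0,0.5],[0.12,0,0,0,0,0,0.5],[0.12,0,0,0,0,0,0.5],[0.12,0,0,0,0,0,0.5],[0.12,0,0,0,0,0,0.5],[0.12,0,0,0,0,0,0.5],[0.12,0,0,0,0,0,0.5],[0.08,0,0,0,0,0,0.5],[0,0,0,0,0,0,0.5]]]'
python3 - <<'E'
from kin import *
np.set_printoptions(precision=3,suppress=True)
p,q,st=tcp();print(p,st['q'])
go(np.array([.511,.267,.13]),down(np.radians(-14)))
E
```

```text
clock: 23.55
tool_pos: [0.4483, 0.1033, 0.1737]
eef_rot: [0.43, 0.563, -0.429, 0.561]
contact_force: [0.4, 0.2, -0.8]
opening: 0.176
clock: 24.38
tool_pos: [0.4506, 0.0989, 0.1731]
eef_rot: [-0.668, -0.231, 0.669, -0.23]
contact_force: [-0.4, -0.6, -0.8]
opening: 0.176
clock: 25.13
tool_pos: [0.4504, 0.0991, 0.1731]
eef_rot: [-0.701, 0.088, 0.702, 0.088]
contact_force: [0.5, -0.0, -0.9]
opening: 0.183
[0.45  0.099 0.173] [-0.247  0.596 -0.107  2.115  0.142  0.437 -2.286]
turn [-0.006  0.001  0.   ] shift cm in current tool [  4.31 -17.76  -1.71]
```

```bash
python3 -m pendant '[[[0,0,0,0,-1.5,-0.2,0.5],[0,0,0,0,-3.2,-0.3,0.5],[0,0,0,0,-3.2,-0.3,0.5],[0,0,0,0,-3.2,-0.3,0.5],[0,0,0,0,-3.2,-0.3,0.5],[0,0,0,0.5,-2.4,-0.3,0.5],[0,0,0,1.5,-1,0,0.5],[0,0,0,1.5,0,0,0.5],[0,0,0,0.5,0,0,0.5],[0,0,0,0,0,0,0.5]]]'
python3 - <<'E'
from kin import *
np.set_printoptions(precision=3,suppress=True)
i,im=snap('wrist','pics/w21.png');crop(im,'pics/w21c.png',210,130,140,125,5)
go(np.array([.511,.267,.0635]),down(np.radians(-14)))
E
```

```text
clock: 25.97
tool_pos: [0.5081, 0.266, 0.1318]
eef_rot: [-0.701, 0.087, 0.703, 0.086]
contact_force: [-0.4, -0.9, -0.2]
opening: 0.177
turn [-0.002  0.002 -0.002] shift cm in current tool [ 6.93 -0.16 -0.22]
```

View pics/w21c.png

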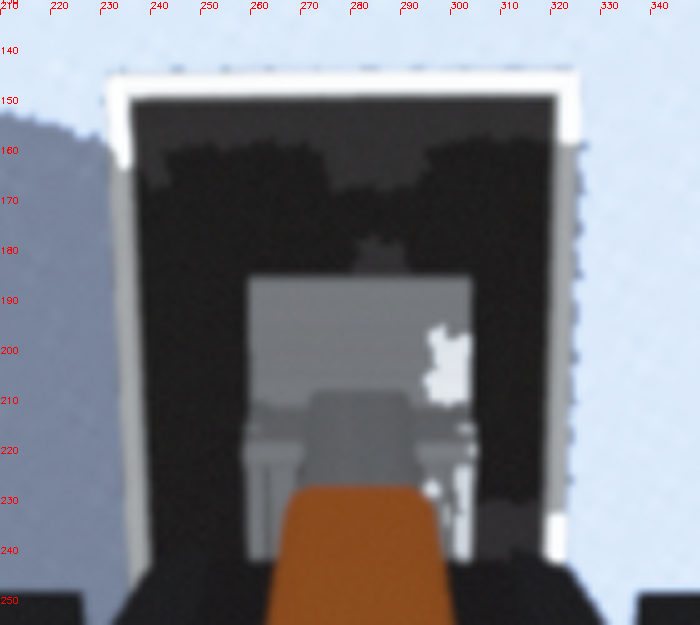

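```bash
python3 -m pendant '[[[0,0,0,1.5,0,-0.1,0.5],[0,0,0,2,0,0,0.5],[0,0,0,1.7,0,0,0.5],[0,0,0,0.8,0,0,0.5],[0,0,0,0.4,0,0,0.5],[0,0,0,0.1,0,0,0.5],[0,0,0,0,0,0,0.5]]]'
python3 -m pendant '[[[0,0,0,0.1,0,0,0.5],[0,0,0,0,0,0,0.5]]]'
python3 -m pendant '[[[0,0,0,0.1,0,0,0.5],[0,0,0,0,0,0,0.5]]]'
```

```text
clock: 26.6
tool_pos: [0.51, 0.2672, 0.0693]
eef_rot: [0.702, -0.086, -0.701, -0.087]
contact_force: [0.3, 0.7, -1.3]
opening: 0.175
clock: 26.77
tool_pos: [0.5099, 0.2674, 0.0684]
eef_rot: [0.702, -0.086, -0.701, -0.087]
contact_force: [-1.2, 0.3, -1.1]
opening: 0.181
clock: 26.93
tool_pos: [0.5095, 0.2673, 0.067]
eef_rot: [0.702, -0.086, -0.702, -0.087]
contact_force: [-0.6, -0.4, -1.5]
opening: 0.177
```

```bash
python3 -m pendant '[[[0,0,0,0.15,0,0,0.5],[0,0,0,0,0,0,0.5]]]'
python3 -m pendant '[[[0,0,0,0.1,0,0,0.5],[0,0,0,0,0,0,0.5]]]'
python3 -m pendant '[[[0,0,0,0.08,0,0,0.5],[0,0,0,0,0,0,0.5]]]'
```

```text
clock: 27.1
tool_pos: [0.5093, 0.2671, 0.065]
eef_rot: [-0.702, 0.087, 0.702, 0.086]
contact_force: [0.5, 0.8, -1.3]
opening: 0.175
clock: 27.27
tool_pos: [0.5093, 0.2671, 0.064]
eef_rot: [-0.702, 0.087, 0.702, 0.086]
contact_force: [0.8, -0.8, -0.8]
opening: 0.182
clock: 27.43
tool_pos: [0.5094, 0.2672, 0.0635]
eef_rot: [0.702, -0.086, -0.702, -0.086]
contact_force: [0.5, -0.4, 0.6]
opening: 0.18
```

```bash
python3 -m pendant '[[[0,0,0,0.04,0,0,0.5],[0,0,0,0,0,0,0.5],[0,0,0,0,0,0,1.7],[0,0,0,0,0,0,2],[0,0,0,0,0,0,2.5],[0,0,0,0,0,0,3.5],[0,0,0,0,0,0,5],[0,0,0,0,0,0,6],[0,0,0,0,0,0,6],[0,0,0,0,0,0,6]]]'
python3 - <<'E'
from h import *
i,im=snap('wrist','pics/w22.png');crop(im,'pics/w22c.png',150,130,260,200,3)
E
```

```text
clock: 28.27
tool_pos: [0.5094, 0.2672, 0.0629]
eef_rot: [0.702, -0.086, -0.702, -0.086]
contact_force: [-0.6, 0.2, -0.5]
opening: 0.639
```

View pics/w22c.png

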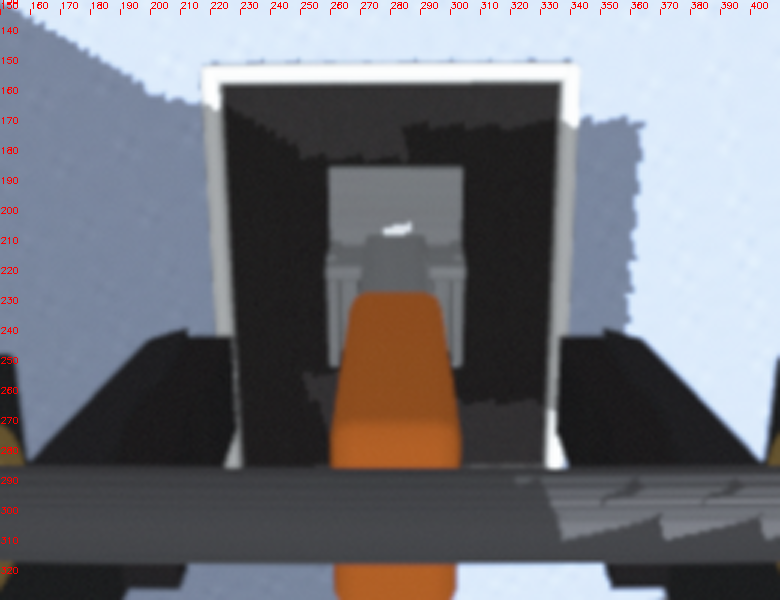

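The scoop stands upright with the fingers well clear on both sides. I'll withdraw straight up, then do a final check.

```bash
python3 -m pendant '[[[0,0,0,-1,0,0,6],[0,0,0,-2.5,0,0,6],[0,0,0,-3,0,0,6],[0,0,0,-3.5,0,0,6],[0,0,0,-3.5,0,0,6],[0,0,0,-3,0,2,6],[0,0,0,-1,0,3.5,6],[0,0,0,0,0,3.5,6],[0,0,0,0,0,0,6],[0,0,0,0,0,0,6]]]'
python3 - <<'E'
from h import *
i,im=snap('scene','pics/s23.png');i,t=snap('top','pics/t23.png');crop(t,'pics/t23c.png',120,120,290,190,2)
E
```

```text
clock: 29.15
tool_pos: [0.4202, 0.2898, 0.2391]
eef_rot: [-0.702, 0.085, 0.702, 0.085]
contact_force: [1.0, 0.4, 0.7]
opening: 0.679
```

View pics/s23.png

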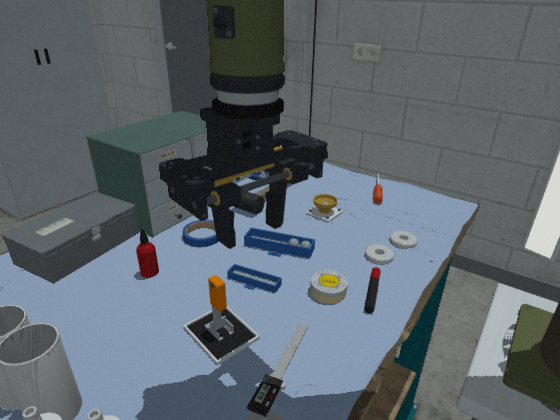

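View pics/t23c.png

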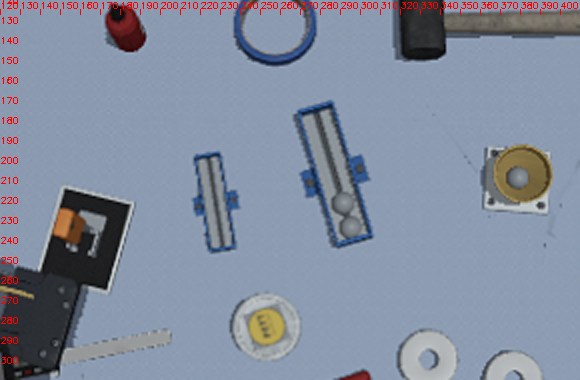

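Run:
```python
from h import *
V=np.load('V.npy');print(proj(info('pics/t23.png'),np.r_[V[:2],.022]))
print(r.finish_job())
```

```text
[[379.25730553 208.27629729]]
the job is handed in; nothing more can be done
None
```

The job is handed in at about 29 s of the 64 s allowed: one ball is in the valve seat and the scoop is back upright in its tray. The interface gives no verdict, so this rests on my own last pictures.

**What I did:**
- I picked up the scoop and lowered it into the empty end of the long rail.
- I slid it under the nearest ball until it pressed firmly against the row (about 8 N), then lifted it out.
- The arm could not tip the scoop with its nose toward the robot, because a wrist joint would have passed its limit. I turned it to a yaw of about 105° and tipped it there by 50°, nose about 8 mm above the mouth.
- I then stood the scoop in the tool tray, let go and backed away.

**What the last checks showed:**
- **Ball in the valve:** it appears at about (378.5, 208.5) in the top picture; the seat should project to (379.3, 208.3).
- **Other balls:** two remain in the rail.
- **Scoop:** upright in the tray and free of the gripper.
- **Bystanders:** the bottle and tin look unmoved, judged by eye, not measured.

**What disagreed:**
- **Camera heights:** triangulated heights came out low: about 36 mm for the valve mouth against the stated 42 mm, and 97–108 mm for the top of the grip against 111 mm. I kept the stated heights, and contact with the rail and tray floors fitted them.
- **Scoop depth in the rail:** it stopped with the pocket at about −16 mm along the rail, not −13 mm. I put this down to my rail measurement, which was only good to 2–3 mm.

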